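# Stow the screwdrivers of the 3D-printer bench and lock the tool cabinet

### The arm

A 6-joint arm with a two-finger parallel gripper is mounted at the origin on the work surface. World frame = base frame: x ahead of the robot, y to its left, z up, the work surface at z = 0. Lengths are in m, angles in degrees, forces in N, time in s.
With the tool pointing down it reaches from about 0.35 to 0.875 m from the base axis. Payload 4.2 kg.
Tool frame: the origin (TCP) lies at the very end of the fingers, on their centre line; the grasp point (between the pads) lies 19 mm behind it (r.grip_point_offset is the distance from the TCP to the grasp point, in m); z points along the fingers, y is the line along which they close (so a half turn about z gives the same grasp; the last joint's range is limited). The gripper opens to 87 mm and grips with 3 to 60 N. Pads are 19 mm wide; open, the fingers measure 117 mm over their backs; the gripper's body (75 mm by 190 mm) begins 51 mm behind the grasp point.
Start: joints at [89.817, 22.042, 0.453, 0, -68.411, -14.817], TCP at [0.162, 0.604, 0.223] pointing down, gripper open.
Joint ranges: [-179.83, 179.83], [-69.29, 118.12], [-61.27, 80.66], [-181.25, 117.63], [-171.15, -9.14], [-177.46, 177.46]. Speed limits (degrees/s): [159.86, 159.86, 180, 180, 180, 180].

### API

Orientations are given as a 3x3 rotation matrix whose columns are the frame's x, y, z axes.
In Python, from station import r gives the robot as it stands.
- The arm moves only by the tool move_arm, never from a script. Its argument "series" is a list of rows, each a list of 3 entries, a list of its own where there are three numbers: the turn, a rotation vector about the tool's x, y, z as a fraction of full scale, then the shift along the tool's x, y, z as a fraction of full scale, then the opening, from 0 (shut) to 1 (fully open). A call has 1 to 12 rows; each row shifts and turns the commanded pose from where the row before left it, along the tool's axes as they then stand; what a row does not reach is not made up. Full scale, the value 1, is 0.5 m for a shift and 0.1 rad for a turn. A row lasts 1/10 s, in which the tool goes at most 50 mm and 8.59 degrees, less where a joint would pass 70% of its speed; a pose out of reach is approached as far as the arm can. A call with a number of a shift or a turn outside -1 to 1 is refused whole. A call with a gripper value outside its range is refused whole. The fingers move at their own pace and stop on an object; the grip force is fixed at half the most. Time passes only in rows, so rows that do not move let the fingers close. It gives the time, the measured TCP pose, the force, the opening and the grip force at its end, in the units of the state.
- r.sense(): the state, without advancing time (a new reading comes with each control period).
- r.capture(name): name is "side" or "top"; returns a dict with "img" (480x640x3 uint8, red, green, blue), "fx", "fy", "cx", "cy" (pixels), "origin" and "orientation" of the camera in the world. Camera axes: x right, y up, looking along -z (the intrinsics and any distortion apply to the point x, -y, -z); pixel columns grow to the right and rows downward; lengths in m; the calibration is good to about 2 mm. A picture is of the moment at which its call begins. There is no depth.
- r.finish_job(): hands the job in; it is judged then, once.
Trained networks look in the newest picture that a camera, given by its name, has taken for a name from the list of things; names that differ only in an ending like _2 or _b are one class to them, and where a whole thing is asked for, a point or a joint stands for the part that bears it (a point fixed in the world has none). Each returns a list of dicts, best first, with "score" (0 to 1); they miss things now and then, are a little off and sometimes report something else, mostly with a low value. They report only what shows in the picture. A call takes as long as a camera call. They do not tell look-alikes from the thing itself.
- r.cut_out(target, camera): "pixels" (480x640 bool, what is visible of it) and "centre" ([column, row] in pixels, amid what is visible of it).
- r.pinpoint(target, camera): "centre" ([column, row] in pixels: a listed point, or the origin of a listed thing).
The state is a dict: "time_s": time; "joints": joint angles; "joint_velocities": joint speeds; "effort": joint torques, N m; "tcp_pos": TCP position; "ee_rot": TCP orientation; "wrist_force": force on the tool from outside, world axes, zero at the start; "moment": the same for the moment, N m; "gripper_width": opening from 0.0 (shut) to 1.0 (fully open); "gripper_force": force on a finger pad.
Only numpy, scipy, OpenCV 4.12 (cv2) and the standard library are available. Lean on these libraries where they do the work, as an engineer would, in place of code of your own. Each camera call takes 0.05 s, during which the arm holds its last target. There are 200 camera calls.

### The job

Tidy away the screwdrivers lying on the printer bench, one after the other in the order red, yellow, blue (one may be missing): lay each in the sloping rest with its handle up the slope and let go, take it again at the new angle, and stand it handle up in the drawer pocket of its own colour. Then push the drawer fully shut and lock the cabinet by pressing the long red bar on its top well down at its middle, so that both ends go down evenly, and let it come up again. Leave the other things on the bench where they are.

Things in the scene. Friction and masses are not known exactly. Their poses are not given: they have to be found in the camera images.
- red_driver: screwdriver with a red handle, 160 mm long, 80 g: square handle 100 x 22 x 22 mm with rounded edges, then a round steel blade 60 mm long, 6 mm thick. Origin on its axis at the middle of the handle (11 mm above the table when lying); x axis from blade to handle end (handle x = -50 to 50 mm, blade tip at -110 mm). Balances near the origin. May be absent (None).
- red_pocket (a point): centre of the floor of the red-marked pocket in the drawer: 34 x 34 mm, straight-walled, 85 mm deep, open above, 20 mm above the table (a standing screwdriver's handle end is then 180 mm above the table). Axes as the cabinet's; it moves with the drawer. Pockets lie in a row, 75 mm apart: red, yellow, blue from left to right as the robot sees them.
- yellow_driver: screwdriver with a yellow handle, 160 mm long, 80 g: square handle 100 x 22 x 22 mm with rounded edges, then a round steel blade 60 mm long, 6 mm thick. Origin on its axis at the middle of the handle (11 mm above the table when lying); x axis from blade to handle end (handle x = -50 to 50 mm, blade tip at -110 mm). Balances near the origin. May be absent (None).
- yellow_pocket (a point): centre of the floor of the yellow-marked pocket in the drawer: 34 x 34 mm, straight-walled, 85 mm deep, open above, 20 mm above the table (a standing screwdriver's handle end is then 180 mm above the table). Axes as the cabinet's; it moves with the drawer. Pockets lie in a row, 75 mm apart: red, yellow, blue from left to right as the robot sees them.
- blue_driver: screwdriver with a blue handle, 160 mm long, 80 g: square handle 100 x 22 x 22 mm with rounded edges, then a round steel blade 60 mm long, 6 mm thick. Origin on its axis at the middle of the handle (11 mm above the table when lying); x axis from blade to handle end (handle x = -50 to 50 mm, blade tip at -110 mm). Balances near the origin. May be absent (None).
- blue_pocket (a point): centre of the floor of the blue-marked pocket in the drawer: 34 x 34 mm, straight-walled, 85 mm deep, open above, 20 mm above the table (a standing screwdriver's handle end is then 180 mm above the table). Axes as the cabinet's; it moves with the drawer. Pockets lie in a row, 75 mm apart: red, yellow, blue from left to right as the robot sees them.
- rest: fixed sloping rest on a 130 x 70 mm foot, about 110 mm high. Its orange-sided trough, 45 mm long, rises at 45 degrees towards the rest's own +x (roughly away from the robot); floor 32 mm wide, side walls 12 mm high, 7 mm thick; a lip 6 mm high closes the lower end. Origin: underside of the foot, near its middle; z up.
- rest_seat (a point): where a seated screwdriver's origin lies (tool axis in the rest's x-z plane at 45 degrees, handle up towards the rest's +x). The handle's blade end then touches the lip, the blade passes over the lip and hangs free, and the upper 55 mm of the handle stick out past the trough, free to grip.
- cabinet: fixed blue tool cabinet, 200 deep x 300 wide x 222 mm high, front open. Origin on the table at the middle of its front face; x points into the cabinet (its front looks to -x, to the robot), y to the left, z up. The opening is 276 mm wide; the top panel is 14 mm thick, its underside 208 mm above the table.
- drawer (a joint): how far the low pull-out drawer is open, m: 0 fully shut, at most 0.115; starts 0.085 to 0.105. Stays where left; about 3 N of friction. White front panel 14 mm thick, top 110 mm above the table, its outer face flush with the cabinet's front when shut. Pocket centres lie 31 mm behind that face, so screwdrivers go in between panel and cabinet.
- drawer_handle (a point): middle of the steel bar handle on the drawer front: bar along the cabinet's y, 110 mm long, 35 mm before the panel, 82 mm above the table
- bar (a joint): how far the middle of the red lock bar is pressed down, m: 0 up, 0.012 at its stop; springs back. About 1 N starts it, 5.5 N reaches the stop. The bar (206 mm long along the cabinet's y, 22 mm wide) lies on the cabinet's top, 30 mm behind the front face.
- bar_tilt (a joint): how far the bar leans about its middle, rad (about the cabinet's x; 0 level, at most 0.12 either way); sprung level, about 3 N m per rad: pressing off the middle makes it lean
- bar_mid (a point): middle of the lock bar's upper face (two thin white stripes on the bar lie 30 mm either side of it); about 252 mm above the table when up
- glue_stick: bystander: standing glue stick, 28 mm across, 95 mm high; origin under its middle
- cutters: bystander: blue-handled side cutters, about 100 mm long, 12 mm high, lying; origin near the joint
- calipers: bystander: calipers, 200 mm long, 13 mm high, lying; origin at the middle
- nozzle_tin: bystander: aluminium tin, 52 mm across, 35 mm high; origin under its middle
- printed_bracket: bystander: orange printed bracket, 50 x 34 x 40 mm; origin under its middle
There are look-alikes about, which are no part of the job. What is shaped like the blue_driver but pink or white is not meant.

How it is judged (in metres and radians):
On the way, in this order (a step that is already met when the one before it is completed fails the run):
1. the red screwdriver lies in the sloping rest, handle up the slope, let go (distance between red_driver and rest_seat below 0.022 m and angle between red_driver's own x axis and vertical between 0.62 and 0.95 rad and contact force between the fingers and red_driver below 0.3 N and linear speed of red_driver below 0.03 m/s), for 0.2 s.
2. the red screwdriver stands in the red pocket of the drawer, handle up, let go (horizontal distance between red_driver and red_pocket below 0.03 m and z of red_driver in the frame of red_pocket between 0.09 and 0.122 m and angle between red_driver's own x axis and vertical below 0.45 rad and contact force between the fingers and red_driver below 0.3 N and linear speed of red_driver below 0.03 m/s), for 0.2 s.
3. the yellow screwdriver lies in the sloping rest, handle up the slope, let go (distance between yellow_driver and rest_seat below 0.022 m and angle between yellow_driver's own x axis and vertical between 0.62 and 0.95 rad and contact force between the fingers and yellow_driver below 0.3 N and linear speed of yellow_driver below 0.03 m/s), for 0.2 s.
4. the yellow screwdriver stands in the yellow pocket of the drawer, handle up, let go (horizontal distance between yellow_driver and yellow_pocket below 0.03 m and z of yellow_driver in the frame of yellow_pocket between 0.09 and 0.122 m and angle between yellow_driver's own x axis and vertical below 0.45 rad and contact force between the fingers and yellow_driver below 0.3 N and linear speed of yellow_driver below 0.03 m/s), for 0.2 s.
5. the blue screwdriver lies in the sloping rest, handle up the slope, let go (distance between blue_driver and rest_seat below 0.022 m and angle between blue_driver's own x axis and vertical between 0.62 and 0.95 rad and contact force between the fingers and blue_driver below 0.3 N and linear speed of blue_driver below 0.03 m/s), for 0.2 s.
6. the blue screwdriver stands in the blue pocket of the drawer, handle up, let go (horizontal distance between blue_driver and blue_pocket below 0.03 m and z of blue_driver in the frame of blue_pocket between 0.09 and 0.122 m and angle between blue_driver's own x axis and vertical below 0.45 rad and contact force between the fingers and blue_driver below 0.3 N and linear speed of blue_driver below 0.03 m/s), for 0.2 s.
7. the drawer is fully shut (value of joint drawer below 0.006 m and horizontal distance between red_driver and red_pocket below 0.03 m and z of red_driver in the frame of red_pocket between 0.09 and 0.122 m and angle between each of red_driver, yellow_driver, blue_driver's own x axis and vertical below 0.45 rad and horizontal distance between yellow_driver and yellow_pocket below 0.03 m and z of yellow_driver in the frame of yellow_pocket between 0.09 and 0.122 m and horizontal distance between blue_driver and blue_pocket below 0.03 m and z of blue_driver in the frame of blue_pocket between 0.09 and 0.122 m), for 0.2 s.
8. with the drawer shut, the lock bar is pressed at least 7 mm down with both ends level (within 5 mm of each other) (value of joint bar above 0.007 m and value of joint bar_tilt between -0.025 and 0.025 rad and value of joint drawer below 0.008 m), for 0.2 s.
At the end, for the whole second after the job is handed in: every screwdriver present stands handle up (within 25 degrees) in the pocket of its own colour, blade tip on the floor (mid-handle 90 to 122 mm above the floor and within 30 mm of the pocket centre from above), released and at rest; drawer shut to within 8 mm; lock bar up again (within 3 mm) (all of step 2 and all of step 4 and all of step 6 and value of joint drawer below 0.008 m and value of joint bar below 0.003 m); the robot touches nothing.
It fails at once if one of the other things on the bench is pushed more than 5 cm from its place (distance of any of glue_stick, cutters, calipers, nozzle_tin, printed_bracket from where it was at the start of the episode above 0.05 m).
Of red_driver, yellow_driver, blue_driver only 2 to 3 are there at a start; the rules pass over those that are not, and their reading is None.
At some moment in a run one of red_driver, yellow_driver, blue_driver may be knocked a few centimetres aside while the robot is not near it.
Once in a run the grip may slacken for a moment while it holds something.
It also fails if it takes over 210 s, if anything falls off the work surface, if the arm or the gripper's body presses on something with over 40 N, if the wrist force passes 120 N, or if a joint passes its speed limit or range.

## Working session

There is one attempt and no reset: what is moved stays moved. The work goes in short steps, Python scripts to look and compute and a tool call to move; the robot and the scene stay as the last step left them, time stands still between calls to the robot, and variables do not carry over. Pictures are saved under pics/ and viewed, at most 14 in all, crops included, and the job is handed in when it is done.

Besides the shell and the picture viewer there is one more tool, called as name(argument=value, ...), one argument or row to a line, values as JSON. move_arm: Moves the arm, as the interface text tells. Its arguments: {"type":"object","properties":{"series":{"type":"array"}},"required":["series"]}

```bash
ls; mkdir -p pics
cat > h.py <<'E'
import numpy as np, cv2
from station import r
def cap(n,save=None):
    c=r.capture(n)
    if save: cv2.imwrite('pics/'+save,c['img'][:,:,::-1])
    return c
def ray(c,p):
    d=np.array([(p[0]-c['cx'])/c['fx'],-(p[1]-c['cy'])/c['fy'],-1.0])
    R=np.array(c['orientation']); return np.array(c['origin']),R@d
def at_z(c,p,z):
    o,d=ray(c,p); return o+d*(z-o[2])/d[2]
def proj(c,X):
    v=np.array(c['orientation']).T@(np.array(X)-np.array(c['origin']))
    return np.array([c['cx']+c['fx']*v[0]/-v[2],c['cy']+c['fy']*v[1]/v[2]])
def tri(c1,p1,c2,p2):
    o1,d1=ray(c1,p1);o2,d2=ray(c2,p2)
    t=np.linalg.lstsq(np.c_[d1,-d2],o2-o1,rcond=None)[0]
    a,b=o1+d1*t[0],o2+d2*t[1]; return (a+b)/2,np.linalg.norm(a-b)
E
python3 - <<'E'
from h import *
np.set_printoptions(precision=4,suppress=True)
cs={}
for n in('top','side'):
    c=cs[n]=cap(n,n+'0.png'); print(n,{k:np.round(v,4).tolist() for k,v in c.items() if k!='img'})
    for t in ['red_driver','yellow_driver','blue_driver','rest','rest_seat','cabinet','red_pocket','yellow_pocket','blue_pocket','drawer_handle','bar_mid']:
        print(t,[(np.round(d['centre'],1).tolist(),round(d['score'],2)) for d in r.pinpoint(t,n)])
print(r.sense())
E
```

```text
pics
top {'fx': 521.0692, 'fy': 521.0692, 'cx': 322.0871, 'cy': 237.5787, 'origin': [0.4547, -0.0144, 1.2887], 'orientation': [[0.0239, 0.9981, -0.0563], [-0.9997, 0.024, 0.0011], [0.0024, 0.0563, 0.9984]]}
red_driver [([377.0, 132.4], 0.3)]
yellow_driver [([383.6, 269.1], 0.68)]
blue_driver [([318.1, 223.4], 0.97), ([325.5, 286.0], 0.94), ([475.1, 370.7], 0.86), ([240.5, 215.8], 0.16)]
rest []
rest_seat [([445.0, 250.3], 0.84)]
cabinet [([204.6, 206.7], 0.91)]
red_pocket [([182.8, 237.3], 0.61)]
yellow_pocket [([213.7, 227.6], 0.88)]
blue_pocket [([239.2, 212.6], 0.55)]
drawer_handle [([221.3, 251.6], 0.97), ([448.8, 250.6], 0.49)]
bar_mid [([167.8, 179.8], 0.65)]
side {'fx': 505.4172, 'fy': 505.4172, 'cx': 322.9, 'cy': 232.9262, 'origin': [-0.0458, -0.5713, 1.0513], 'orientation': [[0.6728, 0.5637, -0.4791], [-0.7397, 0.5014, -0.4489], [-0.0128, 0.6565, 0.7543]]}
red_driver []
yellow_driver [([340.7, 318.0], 0.79)]
blue_driver [([326.1, 255.9], 0.95), ([295.4, 297.2], 0.71), ([355.2, 461.7], 0.68), ([341.5, 316.8], 0.57), ([408.0, 346.6], 0.57)]
rest [([411.1, 345.5], 0.78)]
rest_s
[... 169 characters left out ...]
ket [([281.3, 210.4], 0.58), ([411.6, 345.3], 0.48)]
drawer_handle [([240.5, 210.9], 0.87)]
bar_mid [([253.3, 122.5], 0.64)]
{'time_s': 1.2, 'joints': array([ 89.8145,  22.0414,   0.4534,   0.0003, -68.41  , -14.8176]), 'joint_velocities': array([ 0.0886,  0.0285, -0.0648, -0.042 , -0.0373,  0.1148]), 'effort': array([ -0.0005, -39.0479,  18.762 ,   4.2242,   0.0154,  -0.    ]), 'tcp_pos': array([0.1618, 0.6037, 0.2226]), 'ee_rot': array([[ 0.9659, -0.2589,  0.    ],
       [-0.2589, -0.9659,  0.    ],
       [-0.    , -0.    , -1.    ]]), 'wrist_force': array([-0.2316,  0.2795,  0.2802]), 'moment': array([-0.0449,  0.0038, -0.0133]), 'gripper_force': 0.0, 'gripper_width': 1.003285016699728}
```

View pics/top0.png

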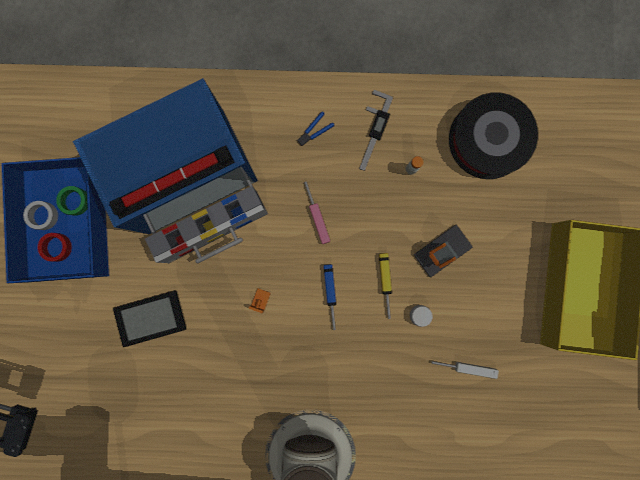

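View pics/side0.png

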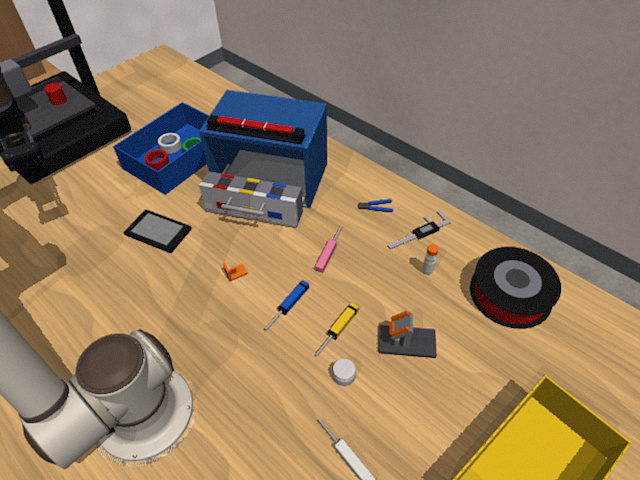

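The pictures show yellow at top (384,275), blue at (329,290), pink look-alike at (318,222), white one at (470,370), and cutters with blue handles at (316,130). There is no red driver. The rest is at top (443,250) and side (405,335). The drawer is open at (210,230). Close crops next, to check the choice and the headings.

Run:
```python
import cv2,numpy as np
t=cv2.imread('pics/top0.png');s=cv2.imread('pics/side0.png')
f=lambda im,x,y,w,h,k:cv2.resize(im[y:y+h,x:x+w],None,fx=k,fy=k,interpolation=cv2.INTER_CUBIC)
a=f(t,405,215,80,60,5);b=f(s,370,305,80,60,5);c=f(t,310,240,100,75,4);d=f(t,130,130,160,150,2)
d=f(t,135,140,140,105,2.857142)[:300,:400]
cv2.imwrite('pics/m1.png',np.vstack([np.hstack([a,b]),np.hstack([c,d])]))
```

```text
(no output)
```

View pics/m1.png

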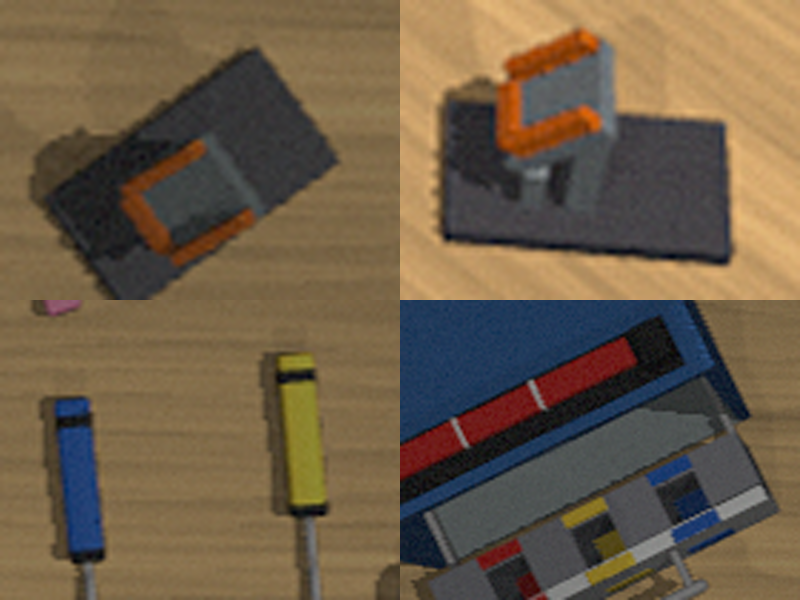

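The crop confirms plain yellow and blue drivers, both with the handle away from the robot. The rest's lip is at its lower left in the top view (about (432,255)), so its slope rises to the right and away. The pockets run red, yellow, blue, with openings at about top (205,222) for yellow and (235,210) for blue.

```bash
cat >> h.py <<'E'
HSV={'yellow_driver':((20,110,60),(36,255,255)),'blue_driver':((100,120,50),(125,255,255)),'bar':((0,130,60),(8,255,255))}
def mask(c,name,centre,rad):
    m=cv2.inRange(cv2.cvtColor(c['img'],cv2.COLOR_RGB2HSV),*HSV[name]); k=np.zeros_like(m)
    cv2.circle(k,tuple(int(v) for v in centre),rad,255,-1); return m&k
def rect(c,name,centre,rad,z):
    m=mask(c,name,centre,rad); n,l,st,_=cv2.connectedComponentsWithStats(m)
    i=1+np.argmax(st[1:,4]); p=np.argwhere(l==i)[:,::-1].astype(np.float32)
    P=np.array([at_z(c,q,z)[:2] for q in p]).astype(np.float32)
    (cx,cy),(w,h),a=cv2.minAreaRect(P); d=np.linalg.svd(P-P.mean(0),full_matrices=False)[2][0]
    if d[0]<0:d=-d
    return P.mean(0),np.array([cx,cy]),(w,h),np.degrees(np.arctan2(d[1],d[0]))
E
python3 - <<'E'
from h import *
np.set_printoptions(precision=4,suppress=True)
t=cap('top');s=cap('side')
for n,a,b in(('yellow_driver',(385,272),(341,318)),('blue_driver',(329,286),(294,297))):
    print(n,'top',rect(t,n,a,28,.02),'side',rect(s,n,b,28,.016))
    for nm,c in(('top',t),('side',s)):
        for d in r.pinpoint(n,nm): print('  pp',nm,d['centre'],round(d['score'],2),at_z(c,d['centre'],.011))
print('bar top',rect(t,'bar',(172,178),62,.252),'side',rect(s,'bar',(255,127),52,.252))
for g in((445,250.3),(404.6,317.7)),((429.5,252.5),(370+20,305+17)),((438,267.5),(370+24,305+31)),((446,243.5),(370+37,305+5.5)),((456,258),(370+40,305+24)):
    print('rest pts',tri(t,g[0],s,g[1]))
print('foot',[at_z(t,p,.01)[:2] for p in((415,255),(456.4,225),(472.4,247),(431,277))])
print('footside',[at_z(s,p,.01)[:2] for p in((370+9,305+19),(370+65,305+24),(370+66,305+51),(370+9,305+47))])
print('pockets',at_z(t,(205,222),.105),at_z(t,(235,210),.105))
for n in('red_pocket','yellow_pocket','blue_pocket'): print(n,[at_z(c,d['centre'],.02) for c,k in((t,'top'),(s,'side')) for d in r.pinpoint(n,k)[:1]])
for n,z in(('drawer_handle',.082),('bar_mid',.252)): print(n,[at_z(c,d['centre'],z) for c,k in((t,'top'),(s,'side')) for d in r.pinpoint(n,k)[:1]])
E
```

```text
yellow_driver top (array([ 0.4379, -0.171 ], dtype=float32), array([ 0.4379, -0.1703]), (0.07565359026193619, 0.02638445980846882), np.float32(6.4108524)) side (array([ 0.44  , -0.1745], dtype=float32), array([ 0.4396, -0.1745]), (0.08172012120485306, 0.027835382148623466), np.float32(8.118227))
  pp top [385.0, 272.3] 0.75 [ 0.4453 -0.1718  0.011 ]
  pp top [219.9, 250.5] 0.73 [0.489  0.2338 0.011 ]
  pp top [260.8, 299.3] 0.38 [0.3724 0.13   0.011 ]
  pp side [341.3, 320.4] 0.66 [ 0.4407 -0.1697  0.011 ]
blue_driver top (array([ 0.4069, -0.0369], dtype=float32), array([ 0.4075, -0.0367]), (0.07552230358123779, 0.020177682861685753), np.float32(6.6869135)) side (array([ 0.4099, -0.0404], dtype=float32), array([ 0.4098, -0.0407]), (0.0811479315161705, 0.02695646323263645), np.float32(8.4636545))
  pp top [317.6, 224.8] 0.94 [ 0.5579 -0.004   0.011 ]
  pp top [479.1, 369.2] 0.93 [ 0.2165 -0.4038  0.011 ]
  pp top [327.4, 285.2] 0.68 [ 0.4105 -0.0316  0.011 ]
  pp side [325.5, 255.5] 0.79 [ 0.5614 -0.0101  0.011 ]
  pp side [292.3, 295.3] 0.77 [ 0.414 -0.033  0.011]
  pp side [353.1, 4
[... 702 characters left out ...]
442812506036638))
foot [array([ 0.4895, -0.2448]), array([ 0.5658, -0.3458]), array([ 0.5125, -0.3856]), array([ 0.4365, -0.2848])]
footside [array([ 0.493 , -0.2419]), array([ 0.5697, -0.3475]), array([ 0.5134, -0.3881]), array([ 0.4358, -0.2868])]
pockets [0.5505 0.2518 0.105 ] [0.5796 0.1844 0.105 ]
red_pocket [array([0.5155, 0.3281, 0.02  ]), array([0.5173, 0.321 , 0.02  ])]
yellow_pocket [array([0.5457, 0.2477, 0.02  ]), array([0.5499, 0.2609, 0.02  ])]
blue_pocket [array([0.5811, 0.1867, 0.02  ]), array([ 0.4056, -0.0396,  0.02  ])]
drawer_handle [array([0.4915, 0.2114, 0.082 ]), array([0.4909, 0.2214, 0.082 ])]
bar_mid [array([0.6215, 0.2947, 0.252 ]), array([0.6301, 0.2957, 0.252 ])]
```

```bash
cat >> h.py <<'E'
from scipy.spatial.transform import Rotation as Ro
def down(h):  # tool down, tool x heading h deg
    c,s=np.cos(np.radians(h)),np.sin(np.radians(h)); return np.array([[c,s,0],[s,-c,0],[0,0,-1.]])
def lean(h,a): # tool z leans a deg from down towards heading h; tool x in that plane
    return down(h)@Ro.from_euler('y',-a,degrees=True).as_matrix()
def plan(P,R,way):
    """turn about TCP first, then shift; prints full-scale units in tool axes"""
    for name,p2,R2 in way:
        v=Ro.from_matrix(R.T@R2).as_rotvec()/.1; d=R2.T@(np.array(p2)-P)/.5
        print(f'{name}: turn {np.round(v,2)} >= {np.abs(v).max():.1f} rows | shift {np.round(d,4)} >= {np.linalg.norm(d)/.1:.1f} rows')
        P,R=np.array(p2),R2
E
cat > fit.py <<'E'
from h import *
from scipy.optimize import minimize
np.set_printoptions(precision=4,suppress=True)
t=cap('top');s=cap('side')
obs=[]
for c,ctr in((t,(441,255)),(s,(401,324))):
    m=cv2.inRange(cv2.cvtColor(c['img'],cv2.COLOR_RGB2HSV),(3,150,70),(16,255,255));k=np.zeros_like(m);cv2.circle(k,ctr,30,255,-1)
    m&=k; obs.append((c,cv2.GaussianBlur(m.astype(np.float32)/255,(0,0),1)));print(m.sum()/255)
def render(c,p,K=8):
    x,y,z,yaw=p; cy,sy=np.cos(yaw),np.sin(yaw)
    u=np.array([cy,sy,1])/2**.5;n=np.array([-cy,-sy,1])/2**.5;w=np.array([-sy,cy,0]);L=np.array([x,y,z])
    m=np.zeros((480,640),np.float32).astype(np.uint8)
    big=np.zeros((480,640),np.uint8)
    for a,b,h in(((-.006,.045),(.016,.023),(0,.012)),((-.006,.045),(-.023,-.016),(0,.012)),((-.006,0),(-.023,.023),(0,.006))):
        q=np.array([proj(c,L+u*i+w*j+n*k) for i in a for j in b for k in h])
        cv2.fillConvexPoly(big,cv2.convexHull(np.round(q*16).astype(np.int32)),255,cv2.LINE_AA,4)
    return cv2.GaussianBlur(big.astype(np.float32)/255,(0,0),1)
f=lambda p:sum(((render(c,p)-m)**2).sum() for c,m in obs)
best=min((minimize(f,[.4775,-.2835,z,np.radians(-53)],method='Nelder-Mead',options=dict(initial_simplex=np.array([.4775,-.2835,z,np.radians(-53)])+np.vstack([np.zeros(4),np.diag([.006,.006,.008,.08])]),xatol=1e-4,fatol=.1,maxiter=400)) for z in(.05,.065)),key=lambda o:o.fun)
p=best.x;yaw=p[3];u=np.array([np.cos(yaw),np.sin(yaw),1])/2**.5;n=np.array([-np.cos(yaw),-np.sin(yaw),1])/2**.5
print('lip',p[:3],'yaw',np.degrees(yaw),best.fun,'empty',f([2,2,0,0]),'seat',p[:3]+.05*u+.011*n)
for c,ctr,rad in((t,(172,178),62),(s,(255,127),52)):
    P=np.array([at_z(c,q[::-1],.252)[:2] for q in np.argwhere(mask(c,'bar',ctr,rad))])
    P=P[np.linalg.norm(P-[.6235,.293],axis=1)<.115]
    print('bar',cv2.minAreaRect(P.astype(np.float32)),P.mean(0),np.degrees(np.arctan2(*(lambda d:(d[1],d[0]))(np.linalg.svd(P-P.mean(0),full_matrices=False)[2][0]))))
E
python3 fit.py
```

```text
169.0
257.0
lip [ 0.482  -0.2861  0.0588] yaw -53.901514386762734 78.13270568847656 empty 306.804 seat [ 0.4982 -0.3084  0.1019]
bar ((0.5861856937408447, 0.2741827368736267), (0.10386411100625992, 0.20582973957061768), 28.203706741333008) [0.6163 0.2928] 122.07755238032142
bar ((0.6176019310951233, 0.28764358162879944), (0.02743465267121792, 0.2074795514345169), 27.933448791503906) [0.6192 0.2863] -62.25250607846267
```

Run:
```python
from h import *
S=r.sense()
plan(S['tcp_pos'],S['ee_rot'],[('mid',[.42,.05,.22],down(7)),('over',[.471,-.1675,.12],down(7)),('grasp',[.471,-.1675,.004],down(7))])
```

```text
mid: turn [ 0.    0.   -3.84] >= 3.8 rows | shift [0.3777 1.1621 0.0051] >= 12.2 rows
over: turn [0. 0. 0.] >= 0.0 rows | shift [0.0482 0.4442 0.2   ] >= 4.9 rows
grasp: turn [0. 0. 0.] >= 0.0 rows | shift [0.    0.    0.232] >= 2.3 rows
```

move_arm(
  series=[
    [[0,0,-0.96],[0,0,0],0.75],
    [[0,0,-0.96],[0,0,0],0.75],
    [[0,0,-0.96],[0,0,0],0.75],
    [[0,0,-0.96],[0,0,0],0.75],
    [[0,0,0],[0.027,0.083,0],0.75],
    [[0,0,0],[0.027,0.083,0],0.75],
    [[0,0,0],[0.027,0.083,0],0.75],
    [[0,0,0],[0.027,0.083,0],0.75],
    [[0,0,0],[0.027,0.083,0],0.75],
    [[0,0,0],[0.027,0.083,0],0.75],
    [[0,0,0],[0.027,0.083,0],0.75],
    [[0,0,0],[0.027,0.083,0],0.75],
  ],
)

```text
time_s: 3.3
tcp_pos: [0.3098, 0.2857, 0.2229]
ee_rot: [[0.992, 0.123, 0.001], [0.123, -0.992, 0.001], [0.001, -0.001, -1.0]]
wrist_force: [0.9, 0.4, 0.2]
gripper_width: 0.75
gripper_force: 0.0
```

move_arm(
  series=[
    [[0,0,0],[0.027,0.083,0],0.75],
    [[0,0,0],[0.027,0.083,0],0.75],
    [[0,0,0],[0.027,0.083,0],0.75],
    [[0,0,0],[0.027,0.083,0],0.75],
    [[0,0,0],[0.027,0.083,0],0.75],
    [[0,0,0],[0.027,0.083,0],0.75],
    [[0,0,0],[0.008,0.074,0.03],0.75],
    [[0,0,0],[0.008,0.074,0.03],0.75],
    [[0,0,0],[0.008,0.074,0.03],0.75],
    [[0,0,0],[0.008,0.074,0.03],0.75],
    [[0,0,0],[0.008,0.074,0.03],0.75],
    [[0,0,0],[0.008,0.074,0.03],0.75],
  ],
)

```text
time_s: 4.5
tcp_pos: [0.4714, -0.169, 0.1322]
ee_rot: [[0.993, 0.122, 0.001], [0.122, -0.993, -0.0], [0.001, 0.0, -1.0]]
wrist_force: [0.8, 1.4, 0.7]
gripper_width: 0.752
gripper_force: 0.0
```

Run:
```python
from h import *
np.set_printoptions(precision=4,suppress=True)
s=cap('side');t=cap('top')
print(rect(s,'yellow_driver',(341,318),28,.016),rect(t,'yellow_driver',(385,272),28,.02))
i=s['img'][:,:,::-1][240:400,240:453]
j=t['img'][:,:,::-1][180:340,290:503]
cv2.imwrite('pics/a1.png',np.hstack([cv2.resize(i,(400,300)),cv2.resize(j,(400,300))]))
S=r.sense();print(S['joints'])
plan(S['tcp_pos'],S['ee_rot'],[('grasp',[.471,-.1675,.004],S['ee_rot'])])
```

```text
(array([ 0.4398, -0.1745], dtype=float32), array([ 0.4398, -0.1746]), (0.08126062154769897, 0.028508398681879044), np.float32(7.7265744)) (array([ 0.4117, -0.1733], dtype=float32), array([ 0.4111, -0.1725]), (0.021758316084742546, 0.02676679752767086), np.float32(87.934074))
[ -1.2794  15.3937 -24.1399   0.0103 -50.6953  97.9777]
grasp: turn [0. 0. 0.] >= 0.0 rows | shift [ 0.0029 -0.0055  0.2526] >= 2.5 rows
```

View pics/a1.png

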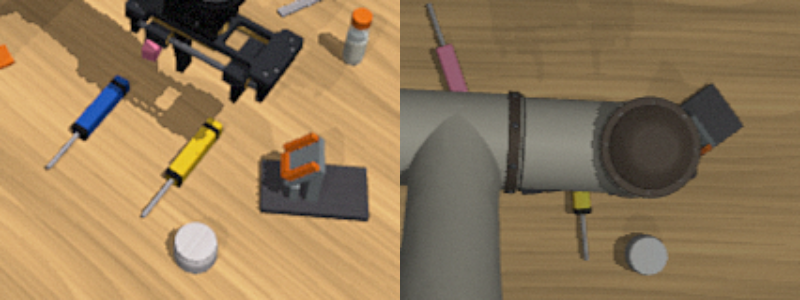

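The side view shows yellow unmoved at about (341,318), with the gripper hovering beyond it. I'll descend and grip.

move_arm(
  series=[
    [[0,0,0],[0.001,-0.002,0.085],0.75],
    [[0,0,0],[0.001,-0.002,0.085],0.75],
    [[0,0,0],[0.001,-0.001,0.06],0.75],
    [[0,0,0],[0,0,0.022],0.75],
    [[0,0,0],[0,0,0],0.75],
    [[0,0,0],[0,0,0],0],
    [[0,0,0],[0,0,0],0],
    [[0,0,0],[0,0,0],0],
    [[0,0,0],[0,0,0],0],
    [[0,0,0],[0,0,0],0],
    [[0,0,0],[0,0,0],0],
  ],
)

```text
time_s: 5.7
tcp_pos: [0.4725, -0.1648, 0.0069]
ee_rot: [[0.993, 0.122, 0.001], [0.122, -0.993, -0.0], [0.001, 0.0, -1.0]]
wrist_force: [0.6, -1.1, 0.9]
gripper_width: 0.29
gripper_force: 0.3
```

move_arm(
  series=[
    [[0,0,0],[0,0,0],0],
    [[0,0,0],[0,0,-0.04],0],
    [[0,0,0],[0,0,-0.08],0],
    [[0,0,0],[0,0,-0.08],0],
    [[0,0,0],[0,0,-0.08],0],
    [[0,0,0],[0,0,-0.08],0],
    [[0,0,0],[0,0,-0.08],0],
    [[0,0,0],[0,0,0],0],
  ],
)

```text
time_s: 6.5
tcp_pos: [0.4754, -0.1653, 0.2326]
ee_rot: [[0.992, 0.123, 0.013], [0.123, -0.992, -0.002], [0.012, 0.004, -1.0]]
wrist_force: [0.9, 0.0, 0.4]
gripper_width: 0.246
gripper_force: 29.7
```

Run:
```python
from h import *
np.set_printoptions(precision=4,suppress=True)
s=cap('side');S=r.sense();print(S['tcp_pos'],S['joints'],S['gripper_width'])
i=s['img'][:,:,::-1][150:400,240:573]
cv2.imwrite('pics/a2.png',cv2.resize(i,(666,500)))
yaw=-53.5;yr=np.radians(yaw);u=np.array([np.cos(yr),np.sin(yr),1])/2**.5;n=np.array([-np.cos(yr),-np.sin(yr),1])/2**.5
seat=np.array([.4982,-.3084,.1019])
R=lean(yaw,45)
# grip point 28mm up the handle; axis is ~8 mm beyond... tcp sits 7 mm below axis while lying (tcp z .004, axis .011)
tc=lambda h,b=0:seat+.028*u-.007*n+h*n+b*u
plan(S['tcp_pos'],S['ee_rot'],[('tilt',tc(.08),R),('near',tc(.02,.003),R),('seat',tc(.002,.003),R)])
```

```text
[ 0.4735 -0.1647  0.2292] [ -0.5934   9.4512 -16.1304   0.0003 -64.0427  97.5936] 0.24711250294601847
tilt: turn [ 4.11 -7.16 10.01] >= 10.0 rows | shift [ 0.2182  0.1313 -0.06  ] >= 2.6 rows
near: turn [0. 0. 0.] >= 0.0 rows | shift [ 0.12  -0.    -0.006] >= 1.2 rows
seat: turn [0. 0. 0.] >= 0.0 rows | shift [0.036 0.    0.   ] >= 0.4 rows
```

View pics/a2.png

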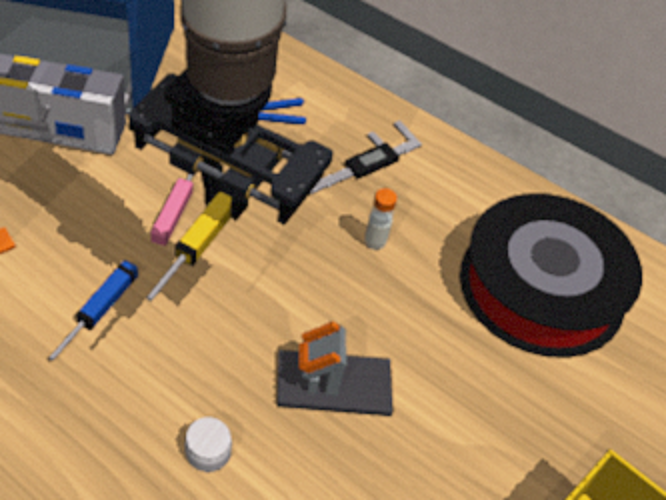

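```bash
sed -i "s/from_euler('y',-a/from_euler('y',a/" h.py
cat >> h.py <<'E'
YAW=-53.5;_y=np.radians(YAW);U=np.array([np.cos(_y),np.sin(_y),1])/2**.5;N=np.array([-np.cos(_y),-np.sin(_y),1])/2**.5
SEAT=np.array([.4982,-.3084,.1019])
tc=lambda h,b=0:SEAT+.028*U-.007*N+h*N+b*U
E
python3 - <<'E'
from h import *
S=r.sense();R=lean(YAW,45);print(R.round(2))
plan(S['tcp_pos'],S['ee_rot'],[('tilt',tc(.08),R),('near',tc(.02,.003),R),('seat',tc(.002,.003),R)])
E
```

```text
[[ 0.42 -0.8   0.42]
 [-0.57 -0.59 -0.57]
 [ 0.71  0.   -0.71]]
tilt: turn [-4.16  7.03  9.98] >= 10.0 rows | shift [0.06   0.1313 0.2182] >= 2.6 rows
near: turn [0. 0. 0.] >= 0.0 rows | shift [ 0.006 -0.     0.12 ] >= 1.2 rows
seat: turn [0. 0. 0.] >= 0.0 rows | shift [-0.     0.     0.036] >= 0.4 rows
```

move_arm(
  series=[
    [[-0.347,0.586,0.832],[0,0,0],0],
    [[-0.347,0.586,0.832],[0,0,0],0],
    [[-0.347,0.586,0.832],[0,0,0],0],
    [[-0.347,0.586,0.832],[0,0,0],0],
    [[-0.347,0.586,0.832],[0,0,0],0],
    [[-0.347,0.586,0.832],[0,0,0],0],
    [[-0.347,0.586,0.832],[0,0,0],0],
    [[-0.347,0.586,0.832],[0,0,0],0],
    [[-0.347,0.586,0.832],[0,0,0],0],
    [[-0.347,0.586,0.832],[0,0,0],0],
    [[-0.347,0.586,0.832],[0,0,0],0],
    [[-0.347,0.586,0.832],[0,0,0],0],
  ],
)

```text
time_s: 7.75
tcp_pos: [0.4708, -0.1678, 0.2257]
ee_rot: [[0.487, -0.772, 0.409], [-0.555, -0.635, -0.537], [0.674, 0.035, -0.738]]
wrist_force: [0.6, -0.7, -0.4]
gripper_width: 0.249
gripper_force: 29.7
```

Run:
```python
from h import *
S=r.sense();R=lean(YAW,45);print(S['ee_rot'].round(3),S['tcp_pos'].round(4),S['joints'].round(1),S['gripper_width'])
plan(S['tcp_pos'],S['ee_rot'],[('tilt',tc(.08),R),('near',tc(.02,.003),R),('seat',tc(.002,.003),R)])
```

```text
[[ 0.487 -0.772  0.409]
 [-0.555 -0.635 -0.537]
 [ 0.674  0.035 -0.738]] [ 0.4708 -0.1678  0.2257] [  2.5  -1.3 -59.3  83.3 -34.  -35.8] 0.24875247639578305
tilt: turn [-0.1   0.44  0.62] >= 0.6 rows | shift [0.0637 0.1232 0.2119] >= 2.5 rows
near: turn [0. 0. 0.] >= 0.0 rows | shift [ 0.006 -0.     0.12 ] >= 1.2 rows
seat: turn [0. 0. 0.] >= 0.0 rows | shift [-0.     0.     0.036] >= 0.4 rows
```

move_arm(
  series=[
    [[0,0,0],[0,0,0],0],
    [[0,0,0],[0.02,0.04,0.05],0],
    [[0,0,0],[0.02,0.04,0.05],0],
    [[0,0,0],[0.02,0.04,0.05],0],
    [[0,0,0],[0,0,0],0],
    [[0,0,0],[0,0,0],0],
  ],
)

```text
time_s: 8.35
tcp_pos: [0.4735, -0.2571, 0.2012]
ee_rot: [[0.49, -0.773, 0.403], [-0.557, -0.633, -0.537], [0.67, 0.039, -0.741]]
wrist_force: [-0.1, 0.9, 0.1]
gripper_width: 0.251
gripper_force: 29.7
```

Run:
```python
from h import *
S=r.sense();R=lean(YAW,45);print(S['ee_rot'].round(3),S['tcp_pos'].round(4),S['joints'].round(1),S['gripper_width'])
plan(S['tcp_pos'],S['ee_rot'],[('tilt',tc(.08),R),('near',tc(.02,.003),R),('seat',tc(.002,.003),R)])
s=cap('side');cv2.imwrite('pics/a3.png',cv2.resize(s['img'][:,:,::-1][220:400,310:550],(720,540)))
```

```text
[[ 0.49  -0.773  0.403]
 [-0.557 -0.633 -0.537]
 [ 0.67   0.039 -0.741]] [ 0.4735 -0.2571  0.2012] [-26.5   2.3 -58.1 117.4 -19.8 -45.9] 0.25112333324352537
tilt: turn [-0.06  0.49  0.63] >= 0.6 rows | shift [-0.0052  0.0213  0.0735] >= 0.8 rows
near: turn [0. 0. 0.] >= 0.0 rows | shift [ 0.006 -0.     0.12 ] >= 1.2 rows
seat: turn [0. 0. 0.] >= 0.0 rows | shift [-0.     0.     0.036] >= 0.4 rows
```

View pics/a3.png

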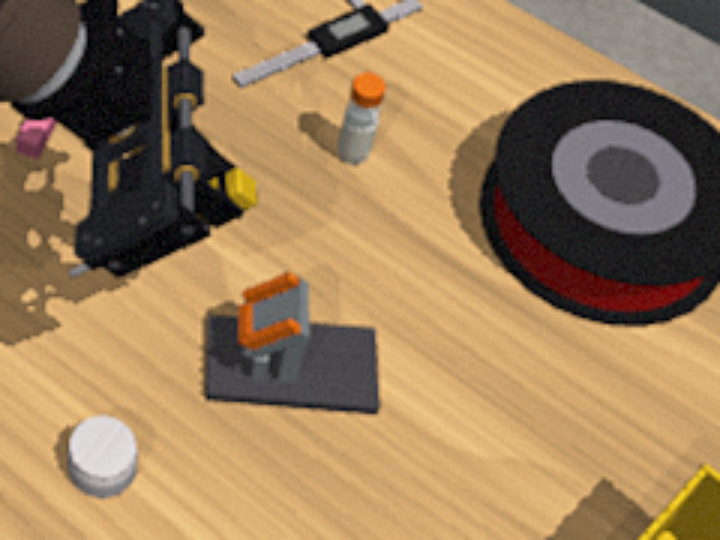

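The picture shows yellow held and the tool leaning, about 80 mm above the rest (side (400,325)), but joint 4 is at its limit (117.4). I'll fit a small kinematic model to choose a feasible grasp lean.

```bash
cat > kin.py <<'E'
import numpy as np
from scipy.optimize import least_squares
from scipy.spatial.transform import Rotation as Ro
D=[([89.8145,22.0414,.4534,.0003,-68.41,-14.8176],[.1618,.6037,.2226]),([-.5934,9.4512,-16.1304,.0003,-64.0427,97.5936],[.4735,-.1647,.2292]),
([-1.2794,15.3937,-24.1399,.0103,-50.6953,97.9777],[.4714,-.169,.1322]),([2.5,-1.3,-59.3,83.3,-34,-35.8],[.4708,-.1678,.2257]),([-26.5,2.3,-58.1,117.4,-19.8,-45.9],[.4735,-.2571,.2012])]
E=lambda s,a:Ro.from_euler(s,a,degrees=True)
def fk(q,k):
    a1,d1,a2,a3,d4,L,off=k
    B=E('z',q[0]); up=E('y',q[1]); F=E('y',q[1]-q[2])
    p=np.array([a1,-off,d1])+up.apply([0,0,a2])+F.apply([d4,0,a3])
    W=B*F*E('x',S4*q[3])*E('y',-q[4])*E('x',-q[5])
    R=W.as_matrix(); R=np.c_[R@[0,-1,0],R@[0,0,-1],R[:,0]]
    return B.apply(p)+L*R[:,2],R
S4=-1
LO=[-69.29,118.12],[-61.27,80.66]
lim=np.array([[-179.8,179.8],[-69.2,118.1],[-61.2,80.6],[-181,117.5],[-171,-9.2],[-177.4,177.4]])
K=None
def fit():
    global K
    res=lambda k:np.concatenate([fk(q,k)[0]-p for q,p in D]+[.01*(k-[0,.35,.4,.05,.4,.25,.16])])
    K=least_squares(res,[0,.35,.4,.05,.4,.25,.16]).x
    return K,[np.round(1000*(fk(q,K)[0]-p),1).tolist() for q,p in D]
def ik(P,R,seeds=30,seed0=None):
    rng=np.random.default_rng(0);best=None
    for i in range(seeds):
        q0=np.array(seed0) if (i==0 and seed0 is not None) else rng.uniform(np.maximum(lim[:,0],[-90,-30,-60,-180,-120,-177]),np.minimum(lim[:,1],[90,90,60,117,-10,177]))
        f=lambda q:np.concatenate([10*(fk(q,K)[0]-P),(fk(q,K)[1]-R).ravel(),1e-3*(np.clip((q-lim[:,1]+6)/6,0,None)+np.clip((lim[:,0]+6-q)/6,0,None))])
        o=least_squares(f,q0,bounds=lim.T)
        if best is None or o.cost<best.cost-1e-7: best=o
        if best.cost<1e-7: break
    return best.x,best.cost
E
python3 - <<'E'
import kin,numpy as np
np.set_printoptions(precision=3,suppress=True)
for s in(1,-1):
    kin.S4=s;print(s,*kin.fit());print(kin.fk(kin.D[3][0],kin.K)[1], kin.fk(kin.D[0][0],kin.K)[1])
E
```

```text
1 [ 0.351 -0.004  0.34   0.04   0.076  0.12   0.157] [[-2.5, -39.8, -21.1], [18.6, 2.1, -13.4], [50.2, -0.1, 55.1], [-3.7, 97.0, -20.7], [-72.2, -78.8, 0.1]]
[[-0.92   0.154  0.359]
 [ 0.347  0.743  0.572]
 [-0.179  0.651 -0.738]] [[ 0.966 -0.259 -0.   ]
 [-0.259 -0.966  0.   ]
 [-0.    -0.    -1.   ]]
-1 [ 0.383 -0.057  0.325  0.048  0.041  0.075  0.124] [[-35.8, -43.4, -23.4], [19.7, 35.4, -14.6], [56.8, 33.0, 60.5], [2.7, 22.6, -21.9], [-88.9, -98.6, -0.5]]
[[ 0.486 -0.773  0.408]
 [-0.556 -0.634 -0.538]
 [ 0.674  0.035 -0.738]] [[ 0.966 -0.259  0.   ]
 [-0.259 -0.966  0.   ]
 [-0.    -0.    -1.   ]]
```

```bash
python3 - <<'E'
s=open('kin.py').read()
a=s.index('def fk');b=s.index('S4=-1')
s=s[:a]+'''def parts(q):
    B=E('z',q[0]);F=B*E('y',q[1]-q[2]);G=F*E('x',-q[3]);H=G*E('y',-q[4]);R=(H*E('x',-q[5])).as_matrix()
    m=lambda X:X.as_matrix()
    A=np.c_[m(B),m(B*E('y',q[1]))[:,2],m(F)[:,2],m(F)[:,0],m(G)[:,1],m(G)[:,2],m(H)[:,2],m(H)[:,0]]
    return A,np.c_[R@[0,-1,0],R@[0,0,-1],R[:,0]]
def fk(q,k):
    A,R=parts(q);return A@k,R
'''+s[b:]
a=s.index('def fit');b=s.index('def ik')
s=s[:a]+'''def fit():
    global K
    A=np.vstack([parts(q)[0] for q,p in D]);b=np.concatenate([p for q,p in D]);k0=np.array([0,0,.35,.5,0,.4,0,0,0,.25])
    w=1e-2;K=k0+np.linalg.solve(A.T@A+w**2*np.eye(10),A.T@(b-A@k0))
    return K,np.round(1000*(A@K-b),1).reshape(-1,3)
'''+s[b:]
open('kin.py','w').write(s)
E
python3 - <<'E'
import kin,numpy as np
np.set_printoptions(precision=3,suppress=True)
print(*kin.fit(),sep='\n')
E
```

```text
[ 0.007 -0.001  0.159  0.564 -0.002  0.416 -0.158  0.004 -0.002  0.308]
[[-0.5 -0.2 -0. ]
 [ 0.2  0.5  0.3]
 [ 0.1 -0.9 -0.6]
 [ 0.2  0.1  0.4]
 [-0.3 -0.  -0.1]]
```

```bash
cat > ev.py <<'E'
from h import *; import kin; kin.fit(); np.set_printoptions(precision=1,suppress=True)
flip=np.diag([-1,-1,1.])
def tcp(o,axis,R,x=.028,dip=.007): # driver origin o, axis; pads' reference dip mm beyond axis
    return np.array(o)+x*np.array(axis)+dip*R[:,2]
C=np.radians(27.5)
if __name__=='__main__':
    cases={'lieY':([.443,-.171,.011],7,[np.cos(.122),np.sin(.122),0],-1,(0,-15,-22,-30,-45)),
    'rest':(SEAT,YAW,U,0,(45,30,22,15,0,-15,-30)),'restup':(SEAT+.08*N,YAW,U,0,(45,22,0,-15,-30)),
    'pockY':([.548,.252,.13],27.5,[0,0,1],0,(60,45,30,15)),'pockYup':([.548,.252,.24],27.5,[0,0,1],0,(60,45,30,15)),'pockB':([.583,.185,.13],27.5,[0,0,1],0,(45,30,15)),'pockBup':([.583,.185,.24],27.5,[0,0,1],0,(45,30,15))}
    for n,(o,h,ax,_,A) in cases.items():
        for a in A:
            for f in(0,1):
                R=lean(h,a)@(flip if f else np.eye(3)); q,c=kin.ik(tcp(o,ax,R),R,12)
                print(n,a,f,'OK' if c<1e-6 else f'BAD {c:.1e}',q)
E
python3 ev.py
```

```text
lieY 0 0 OK [ -1.   26.2 -32.1  -0.  -31.7  98. ]
lieY 0 1 OK [ -1.   26.2 -32.1   0.  -31.7 -82. ]
lieY -15 0 OK [  0.1  31.9 -23.2   2.3 -49.8  95.2]
lieY -15 1 OK [  0.1  31.9 -23.2   2.3 -49.8 -84.8]
lieY -22 0 OK [  0.5  35.1 -19.    2.9 -57.8  94.5]
lieY -22 1 OK [  0.5  35.1 -19.    2.9 -57.8 -85.5]
lieY -30 0 OK [  0.9  39.  -14.2   3.3 -66.7  94. ]
lieY -30 1 OK [  0.9  39.  -14.2   3.3 -66.7 -86. ]
lieY -45 0 OK [  1.4  46.7  -6.    4.  -82.2  93.4]
lieY -45 1 OK [  1.4  46.7  -6.    4.  -82.2 -86.6]
rest 45 0 BAD 4.8e-03 [ -47.6   16.9  -44.  -181.   -15.9  -93.2]
rest 45 1 BAD 4.8e-03 [ -47.6   16.9  -44.  -181.   -15.9   86.8]
rest 30 0 OK [-33.2  15.9 -49.7 111.8 -10.8 -40. ]
rest 30 1 OK [-33.2  15.9 -49.7 111.8 -10.8 140. ]
rest 22 0 OK [-14.9  17.6 -40.9  44.8 -19.4  10.4]
rest 22 1 OK [ -14.9   17.6  -40.9   44.8  -19.4 -169.6]
rest 15 0 OK [-13.1  19.8 -28.7  18.9 -31.3  34.3]
rest 15 1 OK [ -13.1   19.8  -28.7   18.9  -31.3 -145.7]
rest 0 0 OK [-17.2  25.5 -11.    0.  -53.6  53.7]
rest 0 1 OK [ -17.2   25.5  -11.    -0.   -53.6 -126.3]
rest -15 0 OK [-21.3  32.4  
[... 1735 characters left out ...]
.9 -106.8]
pockB 45 0 BAD 7.0e-03 [ 24.7  12.8 -24.7 -46.2  -9.2 137.7]
pockB 45 1 BAD 7.0e-03 [ 24.7  12.8 -24.7 -46.2  -9.2 -42.3]
pockB 30 0 OK [ 33.5  13.3 -36.6  16.6 -10.6  68.4]
pockB 30 1 OK [  33.5   13.3  -36.6   16.6  -10.6 -111.6]
pockB 15 0 OK [ 33.5  17.7 -20.    2.5 -37.4  82.2]
pockB 15 1 OK [ 33.5  17.7 -20.    2.5 -37.4 -97.8]
pockBup 45 0 BAD 2.8e-03 [ 33.1   3.3 -34.4   9.2  -9.2  76.8]
pockBup 45 1 BAD 2.8e-03 [  33.1    3.3  -34.4    9.2   -9.2 -103.2]
pockBup 30 0 OK [ 34.3   6.2 -23.8   6.7 -30.4  78.3]
pockBup 30 1 OK [  34.3    6.2  -23.8    6.7  -30.4 -101.7]
pockBup 15 0 OK [ 33.5  12.1 -10.2   1.9 -52.8  83.1]
pockBup 15 1 OK [ 33.5  12.1 -10.2   1.9 -52.8 -96.9]
```

move_arm(
  series=[
    [[0,0,0],[-0.02,-0.04,-0.05],0],
    [[0,0,0],[-0.02,-0.04,-0.05],0],
    [[0,0,0],[-0.02,-0.04,-0.05],0],
    [[0.347,-0.586,-0.832],[0,0,0],0],
    [[0.347,-0.586,-0.832],[0,0,0],0],
    [[0.347,-0.586,-0.832],[0,0,0],0],
    [[0.347,-0.586,-0.832],[0,0,0],0],
    [[0.347,-0.586,-0.832],[0,0,0],0],
    [[0.347,-0.586,-0.832],[0,0,0],0],
    [[0.347,-0.586,-0.832],[0,0,0],0],
    [[0.347,-0.586,-0.832],[0,0,0],0],
    [[0.347,-0.586,-0.832],[0,0,0],0],
  ],
)

```text
time_s: 9.6
tcp_pos: [0.4777, -0.1696, 0.2341]
ee_rot: [[0.979, -0.127, 0.16], [-0.111, -0.988, -0.108], [0.172, 0.088, -0.981]]
wrist_force: [0.2, -0.8, -0.2]
gripper_width: 0.248
gripper_force: 29.7
```

move_arm(
  series=[
    [[0.347,-0.586,-0.832],[0,0,0],0],
    [[0.347,-0.586,-0.832],[0,0,0],0],
    [[0,0,0],[0,0,0],0],
    [[0,0,0],[0,0,0],0],
  ],
)

```text
time_s: 10.0
tcp_pos: [0.4774, -0.1711, 0.2335]
ee_rot: [[0.998, 0.036, 0.048], [0.038, -0.999, -0.038], [0.047, 0.04, -0.998]]
wrist_force: [-0.6, 0.2, -2.1]
gripper_width: 0.251
gripper_force: 29.7
```

Run:
```python
from ev import *; np.set_printoptions(precision=4,suppress=True)
S=r.sense();print(S['tcp_pos'],S['ee_rot'],S['joints'])
h=7;ax=np.array([np.cos(.122),np.sin(.122),0]);o=np.array([.44,-.12,.011])
R0=down(7);p0=o+.028*ax-[0,0,.0065]
plan(S['tcp_pos'],S['ee_rot'],[('above',p0+[0,0,.1],R0),('set',p0,R0),('up',p0+[0,0,.08],R0)])
R1=lean(7,-30);p1=o+.030*ax; p1=p1+R1[:,2]*.003
plan(p0+[0,0,.08],R0,[('over',p1-.08*R1[:,2],R1),('grasp',p1,R1)]); print(p1)
```

```text
[ 0.4774 -0.1711  0.2335] [[ 0.9982  0.036   0.0483]
 [ 0.0379 -0.9985 -0.0384]
 [ 0.0468  0.0401 -0.9981]] [  0.0368   8.2567 -17.9927   2.5176 -61.0072  90.9148]
above: turn [ 0.42 -0.45 -0.85] >= 0.9 rows | shift [-0.0058 -0.1106  0.258 ] >= 2.8 rows
set: turn [0. 0. 0.] >= 0.0 rows | shift [0.  0.  0.2] >= 2.0 rows
up: turn [0. 0. 0.] >= 0.0 rows | shift [ 0.    0.   -0.16] >= 1.6 rows
over: turn [ 0.   -5.24  0.  ] >= 5.2 rows | shift [ 0.077   0.     -0.0287] >= 0.8 rows
grasp: turn [0. 0. 0.] >= 0.0 rows | shift [0.   0.   0.16] >= 1.6 rows
[ 0.4683 -0.1165  0.0084]
```

move_arm(
  series=[
    [[0.42,-0.45,-0.85],[0,0,0],0],
    [[0,0,0],[-0.002,-0.037,0.08],0],
    [[0,0,0],[-0.002,-0.037,0.08],0],
    [[0,0,0],[-0.002,-0.037,0.08],0],
    [[0,0,0],[0,0,0.08],0],
    [[0,0,0],[0,0,0.08],0],
    [[0,0,0],[0,0,0.03],0],
    [[0,0,0],[0,0,0.02],0],
    [[0,0,0],[0,0,0],0],
    [[0,0,0],[0,0,0],0],
  ],
)

```text
time_s: 11.0
tcp_pos: [0.4684, -0.1175, 0.01]
ee_rot: [[0.993, 0.121, 0.002], [0.121, -0.993, -0.001], [0.002, 0.001, -1.0]]
wrist_force: [0.5, 0.6, -0.0]
gripper_width: 0.252
gripper_force: 29.7
```

move_arm(
  series=[
    [[0,0,0],[0,0,0.006],0],
    [[0,0,0],[0,0,0],0],
    [[0,0,0],[0,0,0],0.6],
    [[0,0,0],[0,0,0],0.7],
    [[0,0,0],[0,0,0],0.7],
    [[0,0,0],[0,0,-0.08],0.7],
    [[0,0,0],[0,0,-0.08],0.7],
    [[0,0,0],[0,0,-0.08],0.7],
    [[0,0,0],[0,0,-0.08],0.7],
    [[0,0,0],[0,0,0],0.7],
  ],
)

```text
time_s: 12.0
tcp_pos: [0.4716, -0.118, 0.1721]
ee_rot: [[0.992, 0.122, 0.013], [0.122, -0.993, -0.001], [0.013, 0.003, -1.0]]
wrist_force: [0.3, 0.2, 0.3]
gripper_width: 0.697
gripper_force: 0.0
```

Run:
```python
from ev import *; np.set_printoptions(precision=4,suppress=True)
S=r.sense();print(S['tcp_pos'],S['joints'])
s=cap('side');t=cap('top')
c=proj(s,[.435,-.12,.016]);print(rect(s,'yellow_driver',c,30,.016))
print(rect(s,'blue_driver',(294,297),28,.016))
cv2.imwrite('pics/a4.png',cv2.resize(s['img'][:,:,::-1][220:400,230:470],(720,540)))
```

```text
[ 0.4716 -0.118   0.1721] [  5.2279  10.8065 -23.4357   0.158  -55.008   91.6722]
(array([ 0.4349, -0.1248], dtype=float32), array([ 0.4335, -0.1247]), (0.08464734256267548, 0.028129085898399353), np.float32(9.967665))
(array([ 0.41  , -0.0403], dtype=float32), array([ 0.4098, -0.0407]), (0.0811479315161705, 0.02695646323263645), np.float32(8.682798))
```

View pics/a4.png

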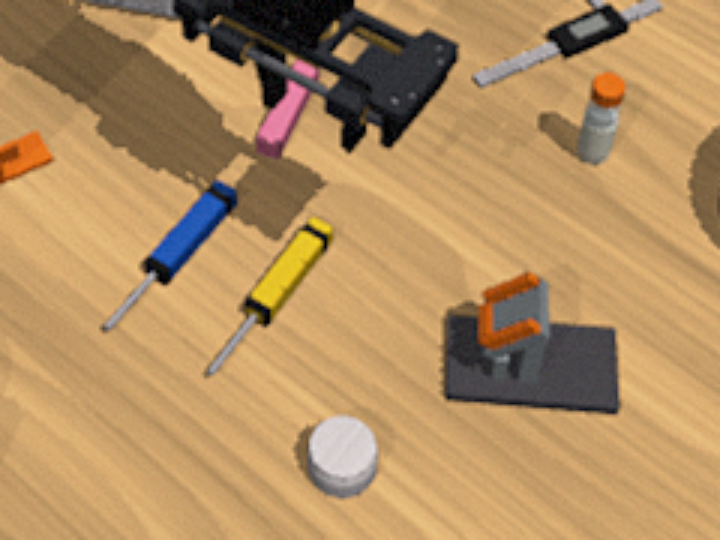

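Yellow now lies at side (325,315), parallel to blue and clear of everything. I'll grasp it again with the tool leaning back 30 degrees.

Run:
```python
from ev import *; np.set_printoptions(precision=4,suppress=True)
S=r.sense();print(S['tcp_pos'])
h=8.5;ax=np.array([np.cos(np.radians(h)),np.sin(np.radians(h)),0]);o=np.array([.4385,-.121,.011])
R1=lean(h,-30);p1=o+.030*ax; p1=p1+R1[:,2]*.003
plan(S['tcp_pos'],S['ee_rot'],[('over',p1-.06*R1[:,2],R1),('grasp',p1,R1),('lift',p1+[0,0,.2],R1)]); print(p1)
R2=lean(YAW,15); # grasp ref 3mm beyond axis along tool z
p2=lambda h,b=0:SEAT+.030*U+.003*R2[:,2]+h*N+b*U
plan(p1+[0,0,.2],R1,[('r_up',p2(.09,.002),R2),('r_near',p2(.02,.002),R2),('r_seat',p2(.003,.002),R2)])
q,c=kin.ik(p1,R1,5,S['joints']);print(q,c)
for w in(p1+[0,0,.2],): print(kin.ik(w,R1,5,q))
for w in(p2(.09),p2(0)): print(kin.ik(w,R2,8))
```

```text
[ 0.4679 -0.1177  0.167 ]
over: turn [-0.07 -5.26 -0.27] >= 5.3 rows | shift [ 0.1567 -0.0021  0.1557] >= 2.2 rows
grasp: turn [0. 0. 0.] >= 0.0 rows | shift [0.   0.   0.12] >= 1.2 rows
lift: turn [0. 0. 0.] >= 0.0 rows | shift [-0.2     0.     -0.3464] >= 4.0 rows
[ 0.4667 -0.1168  0.0084]
r_up: turn [ 1.45  7.06 10.99] >= 11.0 rows | shift [0.2441 0.1773 0.1133] >= 3.2 rows
r_near: turn [0. 0. 0.] >= 0.0 rows | shift [ 0.07   -0.      0.1212] >= 1.4 rows
r_seat: turn [0. 0. 0.] >= 0.0 rows | shift [0.017  0.     0.0294] >= 0.3 rows
[  6.0926  37.9327 -15.2439   1.3093 -66.807   91.5695] 1.3839112671665827e-29
(array([  6.0922,  24.5575,  -4.5573,   1.2038, -90.8631,  92.1037]), np.float64(9.539190813952529e-23))
(array([ -7.6945,   9.9984, -30.2587,  16.6484, -40.369 ,  32.353 ]), np.float64(5.5813449788342095e-31))
(array([-13.0567,  19.4865, -28.1868,  18.3974, -32.139 ,  34.8052]), np.float64(2.4679350160327602e-20))
```

move_arm(
  series=[
    [[0,-0.88,-0.04],[0,0,0],0.7],
    [[0,-0.88,-0.05],[0,0,0],0.7],
    [[-0.01,-0.88,-0.05],[0,0,0],0.7],
    [[-0.02,-0.88,-0.05],[0,0,0],0.7],
    [[-0.02,-0.87,-0.04],[0,0,0],0.7],
    [[-0.02,-0.87,-0.04],[0,0,0],0.7],
    [[0,0,0],[0.052,-0.001,0.052],0.7],
    [[0,0,0],[0.052,-0.001,0.052],0.7],
    [[0,0,0],[0.052,0,0.052],0.7],
    [[0,0,0],[0,0,0],0.7],
    [[0,0,0],[0,0,0],0.7],
  ],
)

```text
time_s: 13.2
tcp_pos: [0.4945, -0.1129, 0.0585]
ee_rot: [[0.853, 0.149, -0.5], [0.128, -0.989, -0.076], [-0.506, 0.0, -0.863]]
wrist_force: [1.2, -0.6, 1.3]
gripper_width: 0.699
gripper_force: 0.0
```

```bash
cat > look.py <<'E'
from ev import *; np.set_printoptions(precision=4,suppress=True)
S=r.sense();print(S['tcp_pos'],S['ee_rot'].round(3).tolist(),S['joints'].round(1),S['gripper_width'].__round__(3),S['wrist_force'].round(1),S['time_s'])
E
python3 - <<'E'
from look import *
h=8.5;ax=np.array([np.cos(np.radians(h)),np.sin(np.radians(h)),0]);o=np.array([.4385,-.121,.011])
R1=lean(h,-30);p1=o+.030*ax+R1[:,2]*.003
plan(S['tcp_pos'],S['ee_rot'],[('grasp',p1,R1)])
E
```

```text
[ 0.4945 -0.1129  0.0585] [[0.853, 0.149, -0.5], [0.128, -0.989, -0.076], [-0.506, 0.0, -0.863]] [  6.3  36.   -8.7   1.2 -75.6  91.7] 0.699 [ 1.2 -0.6  1.3] 13.2
grasp: turn [0.01 0.07 0.01] >= 0.1 rows | shift [ 0.0014 -0.0005  0.1149] >= 1.1 rows
```

move_arm(
  series=[
    [[0,0,0],[0,0,0.05],0.7],
    [[0,0,0],[0,0,0.04],0.7],
    [[0,0,0],[0,0,0.023],0.7],
    [[0,0,0],[0,0,0],0.7],
    [[0,0,0],[0,0,0],0],
    [[0,0,0],[0,0,0],0],
    [[0,0,0],[0,0,0],0],
    [[0,0,0],[0,0,0],0],
    [[0,0,0],[0,0,0],0],
    [[0,0,0],[0,0,0],0],
    [[0,0,0],[0,0,0],0],
    [[0,0,0],[0,0,0],0],
  ],
)

```text
time_s: 14.4
tcp_pos: [0.4677, -0.1169, 0.0107]
ee_rot: [[0.855, 0.149, -0.496], [0.129, -0.989, -0.075], [-0.502, 0.0, -0.865]]
wrist_force: [0.2, -0.1, 2.5]
gripper_width: 0.249
gripper_force: 30.0
```

move_arm(
  series=[
    [[0,0,0],[-0.02,0,-0.035],0],
    [[0,0,0],[-0.045,0,-0.078],0],
    [[0,0,0],[-0.045,0,-0.078],0],
    [[0,0,0],[-0.045,0,-0.078],0],
    [[0,0,0],[-0.045,0,-0.078],0],
    [[0,0,0],[0,0,0],0],
    [[0,0,0],[0,0,0],0],
  ],
)

```text
time_s: 15.1
tcp_pos: [0.4684, -0.1164, 0.2115]
ee_rot: [[0.857, 0.148, -0.494], [0.129, -0.989, -0.074], [-0.499, -0.0, -0.866]]
wrist_force: [-0.3, 0.1, -1.7]
gripper_width: 0.246
gripper_force: 30.0
```

Run:
```python
from look import *
R2=lean(YAW,15)
p2=lambda h,b=0:SEAT+.030*U+.003*R2[:,2]+h*N+b*U
plan(S['tcp_pos'],S['ee_rot'],[('r_up',p2(.09,.002),R2),('r_near',p2(.02,.002),R2),('r_seat',p2(.003,.002),R2)])
s=cap('side');cv2.imwrite('pics/a5.png',cv2.resize(s['img'][:,:,::-1][200:380,250:490],(600,450)))
```

```text
[ 0.4684 -0.1164  0.2115] [[0.857, 0.148, -0.494], [0.129, -0.989, -0.074], [-0.499, -0.0, -0.866]] [  6.2  24.4  -4.    1.2 -91.5  92.1] 0.246 [-0.3  0.1 -1.7] 15.1
r_up: turn [ 1.44  7.05 10.99] >= 11.0 rows | shift [0.2411 0.1804 0.1189] >= 3.2 rows
r_near: turn [0. 0. 0.] >= 0.0 rows | shift [ 0.07   -0.      0.1212] >= 1.4 rows
r_seat: turn [0. 0. 0.] >= 0.0 rows | shift [0.017  0.     0.0294] >= 0.3 rows
```

View pics/a5.png

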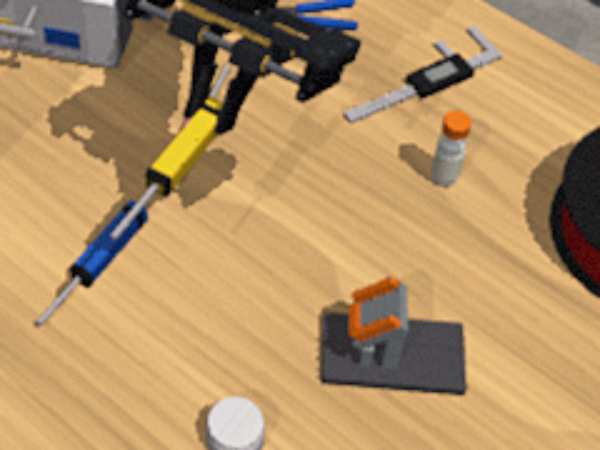

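Yellow is held near its handle end (side (325,260)) and looks level. Now I'll turn it over to the rest.

move_arm(
  series=[
    [[0.12,0.588,0.916],[0,0,0],0],
    [[0.12,0.588,0.916],[0,0,0],0],
    [[0.12,0.588,0.916],[0,0,0],0],
    [[0.12,0.588,0.916],[0,0,0],0],
    [[0.12,0.588,0.916],[0,0,0],0],
    [[0.12,0.588,0.916],[0,0,0],0],
    [[0.12,0.588,0.916],[0,0,0],0],
    [[0.12,0.588,0.916],[0,0,0],0],
    [[0.12,0.588,0.916],[0,0,0],0],
    [[0.12,0.588,0.916],[0,0,0],0],
    [[0.12,0.588,0.916],[0,0,0],0],
    [[0.12,0.588,0.916],[0,0,0],0],
  ],
)

```text
time_s: 16.35
tcp_pos: [0.4669, -0.1168, 0.209]
ee_rot: [[0.573, -0.806, 0.149], [-0.778, -0.592, -0.211], [0.258, 0.005, -0.966]]
wrist_force: [0.3, -0.0, -0.7]
gripper_width: 0.25
gripper_force: 30.0
```

move_arm(
  series=[
    [[0,0,0],[0,0,0],0],
    [[0,0,0],[0.06,0.045,0.03],0],
    [[0,0,0],[0.06,0.045,0.03],0],
    [[0,0,0],[0.06,0.045,0.03],0],
    [[0,0,0],[0.06,0.045,0.03],0],
    [[0,0,0],[0,0,0],0],
    [[0,0,0],[0,0,0],0],
  ],
)

```text
time_s: 17.05
tcp_pos: [0.4734, -0.2769, 0.1826]
ee_rot: [[0.575, -0.804, 0.148], [-0.777, -0.594, -0.208], [0.255, 0.005, -0.967]]
wrist_force: [0.2, 0.5, -0.7]
gripper_width: 0.25
gripper_force: 30.0
```

```bash
cat > rest.py <<'E'
from look import *
R2=lean(YAW,15)
p2=lambda h,b=0:SEAT+.030*U+.003*R2[:,2]+h*N+b*U
plan(S['tcp_pos'],S['ee_rot'],[('r_up',p2(.06,.002),R2),('r_near',p2(.02,.002),R2),('r_seat',p2(.003,.002),R2)])
s=cap('side');t=cap('top')
E
python3 - <<'E'
from rest import *
cv2.imwrite('pics/a6.png',np.hstack([cv2.resize(s['img'][:,:,::-1][250:400,310:510],(400,300),interpolation=2),cv2.resize(t['img'][:,:,::-1][180:330,350:550],(400,300),interpolation=2)]))
E
```

```text
[ 0.4734 -0.2769  0.1826] [[0.575, -0.804, 0.148], [-0.777, -0.594, -0.208], [0.255, 0.005, -0.967]] [ -7.8  10.3 -29.9  16.6 -40.8  32.5] 0.25 [ 0.2  0.5 -0.7] 17.05
r_up: turn [0.05 0.04 0.  ] >= 0.1 rows | shift [ 0.0311 -0.0025  0.0467] >= 0.6 rows
r_near: turn [0. 0. 0.] >= 0.0 rows | shift [ 0.04   -0.      0.0693] >= 0.8 rows
r_seat: turn [0. 0. 0.] >= 0.0 rows | shift [0.017  0.     0.0294] >= 0.3 rows
```

View pics/a6.png

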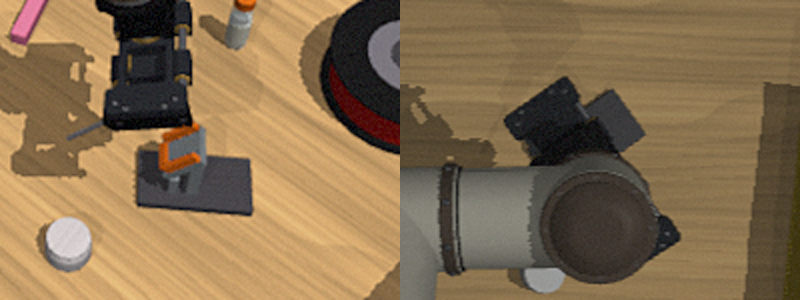

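Run:
```python
from rest import *
a=S['ee_rot']@(R2.T@U); print('axis',a,'U',U)
base=S['tcp_pos']-.003*S['ee_rot'][:,2]-.03*a
for x in(-.11,-.09,-.07): print(x,proj(s,base+x*a))
# best tip assuming given observed tip pixel, minimise over along-shift and tilt
```

```text
[ 0.4739 -0.2756  0.1836] [[0.577, -0.803, 0.15], [-0.775, -0.596, -0.208], [0.257, 0.004, -0.966]] [ -7.6  10.2 -29.9  16.6 -40.7  32.5] 0.251 [-0.6 -0.8 -1. ] 17.15
r_up: turn [0.03 0.02 0.03] >= 0.0 rows | shift [0.032 0.    0.049] >= 0.6 rows
r_near: turn [0. 0. 0.] >= 0.0 rows | shift [ 0.04   -0.      0.0693] >= 0.8 rows
r_seat: turn [0. 0. 0.] >= 0.0 rows | shift [0.017  0.     0.0294] >= 0.3 rows
axis [ 0.4245 -0.5673  0.7057] U [ 0.4206 -0.5684  0.7071]
-0.11 [342.7534 316.7289]
-0.09 [349.3366 313.787 ]
-0.07 [356.0605 310.7822]
```

The blade shows at side (344,318), which agrees with the predicted tip to 2 px. So the driver is in the hand as intended, and I'll lower it into the trough.

move_arm(
  series=[
    [[0,0,0],[0.032,0,0.049],0],
    [[0,0,0],[0.02,0,0.035],0],
    [[0,0,0],[0.02,0,0.035],0],
    [[0,0,0],[0.004,0,0.007],0],
    [[0,0,0],[0.004,0,0.007],0],
    [[0,0,0],[0.004,0,0.007],0],
    [[0,0,0],[0,0,0],0],
    [[0,0,0],[0,0,0],0],
  ],
)

```text
time_s: 18.05
tcp_pos: [0.5089, -0.3229, 0.128]
ee_rot: [[0.576, -0.803, 0.152], [-0.776, -0.595, -0.209], [0.259, 0.002, -0.966]]
wrist_force: [0.0, 0.8, -0.5]
gripper_width: 0.249
gripper_force: 30.0
```

Run:
```python
from rest import *
cv2.imwrite('pics/a7.png',cv2.resize(s['img'][:,:,::-1][265:385,340:500],(640,480),interpolation=2))
a=S['ee_rot']@(R2.T@U);base=S['tcp_pos']-.003*S['ee_rot'][:,2]-.03*a;print(base,SEAT,(base-SEAT)@U,(base-SEAT)@N)
```

```text
[ 0.5089 -0.3229  0.128 ] [[0.576, -0.803, 0.152], [-0.776, -0.595, -0.209], [0.259, 0.002, -0.966]] [-12.6  18.7 -27.8  18.1 -33.5  34.9] 0.249 [ 0.   0.8 -0.5] 18.05
r_up: turn [ 0.02 -0.    0.01] >= 0.0 rows | shift [-0.0529 -0.0001 -0.0888] >= 1.0 rows
r_near: turn [0. 0. 0.] >= 0.0 rows | shift [ 0.04   -0.      0.0693] >= 0.8 rows
r_seat: turn [0. 0. 0.] >= 0.0 rows | shift [0.017  0.     0.0294] >= 0.3 rows
[ 0.4958 -0.3053  0.1097] [ 0.4982 -0.3084  0.1019] 0.0027192850697609775 0.008338648740414296
```

View pics/a7.png

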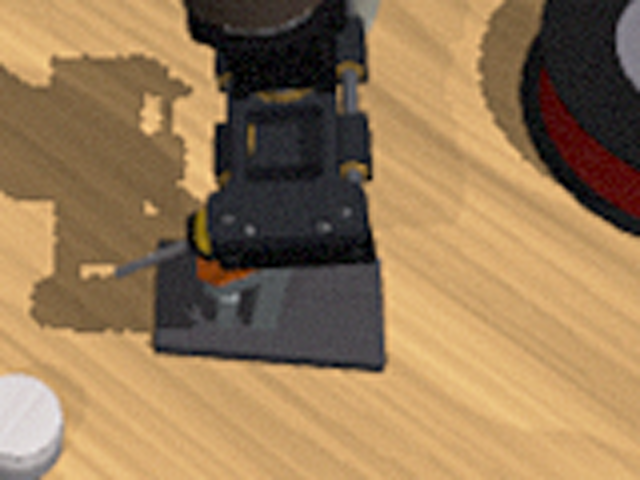

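move_arm(
  series=[
    [[0,0,0],[0.002,0,0.0035],0],
    [[0,0,0],[0.002,0,0.0035],0],
    [[0,0,0],[0.001,0,0.0017],0],
    [[0,0,0],[0,0,0],0],
    [[0,0,0],[0,0,0],0],
  ],
)

```text
time_s: 18.65
tcp_pos: [0.5111, -0.3261, 0.1241]
ee_rot: [[0.575, -0.804, 0.152], [-0.776, -0.595, -0.209], [0.259, 0.002, -0.966]]
wrist_force: [0.8, 0.8, 1.8]
gripper_width: 0.249
gripper_force: 30.0
```

move_arm(
  series=[
    [[0,0,0],[0.001,0,0.0017],0],
    [[0,0,0],[0.001,0,0.0017],0],
    [[0,0,0],[0,0,0],0],
    [[0,0,0],[0,0,0],0],
  ],
)

```text
time_s: 19.05
tcp_pos: [0.5118, -0.3273, 0.1235]
ee_rot: [[0.576, -0.804, 0.152], [-0.776, -0.595, -0.21], [0.259, 0.003, -0.966]]
wrist_force: [-2.0, 2.0, 6.0]
gripper_width: 0.253
gripper_force: 30.0
```

move_arm(
  series=[
    [[0,0,0],[0.001,0,0.0017],0],
    [[0,0,0],[0.001,0,0.0017],0],
    [[0,0,0],[0,0,0],0],
    [[0,0,0],[0,0,0],0],
  ],
)

```text
time_s: 19.45
tcp_pos: [0.5129, -0.3286, 0.1225]
ee_rot: [[0.575, -0.803, 0.153], [-0.775, -0.595, -0.21], [0.26, 0.003, -0.966]]
wrist_force: [-3.3, 1.4, 7.2]
gripper_width: 0.251
gripper_force: 30.0
```

Contact with the floor is along the slope's normal. I'll release and back off along the tool axis.

move_arm(
  series=[
    [[0,0,0],[0,0,0],0.3],
    [[0,0,0],[0,0,0],0.4],
    [[0,0,0],[0,0,0],0.6],
    [[0,0,0],[0,0,0],0.6],
    [[0,0,0],[0,0,0],0.6],
    [[0,0,0],[0,0,-0.03],0.6],
    [[0,0,0],[0,0,-0.06],0.6],
    [[0,0,0],[0,0,-0.07],0.6],
    [[0,0,0],[0,0,-0.07],0.6],
    [[0,0,0],[0,0,0],0.6],
    [[0,0,0],[0,0,0],0.6],
  ],
)

```text
time_s: 20.55
tcp_pos: [0.4953, -0.304, 0.233]
ee_rot: [[0.575, -0.804, 0.154], [-0.776, -0.595, -0.209], [0.259, 0.001, -0.966]]
wrist_force: [-0.8, -0.1, -0.6]
gripper_width: 0.603
gripper_force: 0.0
```

Run:
```python
from rest import *
cv2.imwrite('pics/a8.png',cv2.resize(s['img'][:,:,::-1][265:385,340:500],(640,480),interpolation=2))
```

```text
[ 0.4953 -0.304   0.233 ] [[0.575, -0.804, 0.154], [-0.776, -0.595, -0.209], [0.259, 0.001, -0.966]] [-10.4  10.6 -20.7  13.8 -48.4  38.7] 0.603 [-0.8 -0.1 -0.6] 20.55
r_up: turn [ 0.01 -0.01  0.01] >= 0.0 rows | shift [-0.0623  0.0005  0.126 ] >= 1.4 rows
r_near: turn [0. 0. 0.] >= 0.0 rows | shift [ 0.04   -0.      0.0693] >= 0.8 rows
r_seat: turn [0. 0. 0.] >= 0.0 rows | shift [0.017  0.     0.0294] >= 0.3 rows
```

View pics/a8.png

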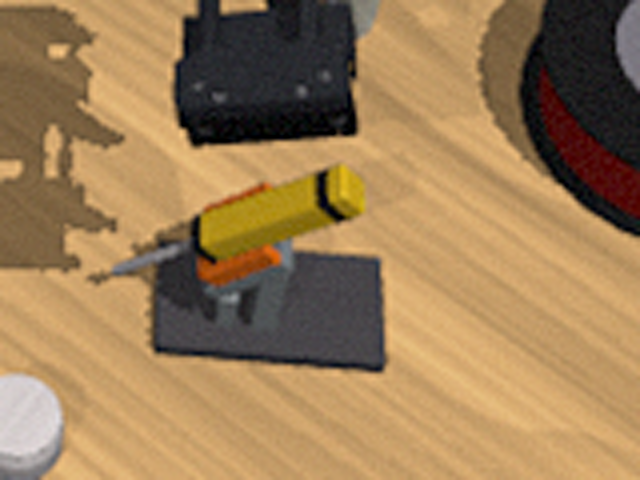

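Yellow sits in the trough with its tip at side (368,333) and handle end at (426,312). Next: measure the seat and refine the cabinet and pocket pose with an overlay.

```bash
cat > cab.py <<'E'
from ev import *
def cabpose(t,s):
    out=[]
    for c,ctr,rad in((t,(172,178),62),(s,(255,127),52)):
        P=np.array([at_z(c,q[::-1],.252)[:2] for q in np.argwhere(mask(c,'bar',ctr,rad))])
        m,y=np.array([.622,.2915]),np.radians(27.5)
        for _ in range(4):
            X=np.array([np.cos(y),np.sin(y)]);Y=np.array([-X[1],X[0]]);d=P-m
            k=(abs(d@X)<.016)&(abs(d@Y)<.108);Q=P[k]
            v=np.linalg.svd(Q-Q.mean(0),full_matrices=False)[2][0];v=v if v[1]>0 else -v
            y=np.arctan2(-v[0],v[1]);X=np.array([v[1],-v[0]])
            e=np.percentile((Q-m)@v,[1,99]);f=np.percentile((Q-m)@X,[3,97]);m=m+v*e.mean()+X*f.mean()
        out.append((m,np.degrees(y),e[1]-e[0],f[1]-f[0],k.sum()))
    return out
E
python3 - <<'E'
from cab import *; np.set_printoptions(precision=4,suppress=True)
t=cap('top');s=cap('side')
o=cabpose(t,s);print(o)
S0=dict(tcp=np.array([.5129,-.3286,.1225]));z=np.array([.153,-.21,-.966])
for b in(0,-.003,-.006,-.009):
    q=S0['tcp']-.003*z-.03*U+b*U;print(b,q,proj(s,q-.11*U),proj(s,q+.05*U))
m=np.mean([o[0][0],o[1][0]],0);y=np.radians((o[0][1]+o[1][1])/2);X=np.array([np.cos(y),np.sin(y)]);Y=np.array([-X[1],X[0]])
dr=.09
ims=[]
for c,(x0,y0) in((t,(135,150)),(s,(190,150))):
    k=4;im=cv2.resize(c['img'][y0:y0+120,x0:x0+100][:,:,::-1],None,fx=k,fy=k,interpolation=2)
    if c is t: im=cv2.resize(c['img'][y0:y0+120,x0:x0+100+0][:,:,::-1],None,fx=k,fy=k,interpolation=2)
    for yo in(.075,0,-.075):
        ctr=m+X*(-.03-dr+.031)+Y*yo
        q=[[*(ctr+X*a+Y*b),.105] for a,b in((.017,.017),(.017,-.017),(-.017,-.017),(-.017,.017))]
        pp=np.array([(proj(c,v)-[x0,y0])*k for v in q]).astype(int);cv2.polylines(im,[pp],True,(0,255,0),1)
    ims.append(im)
cv2.imwrite('pics/b1.png',np.hstack(ims))
E
```

```text
Traceback (most recent call last):
  File "cab.py", line 8, in cabpose
    X=np.array([np.cos(y),np.sin(y)]);Y=np.array([-X[1],X[0]]);d=P-m
                                                                 ~^~
ValueError: operands could not be broadcast together with shapes (0,) (2,)
```

```bash
cat > run1.py <<'E'
from cab import *; np.set_printoptions(precision=4,suppress=True)
t=cap('top');s=cap('side')
t0=dict(t,img=cv2.imread('pics/top0.png')[:,:,::-1].copy());s0=dict(s,img=cv2.imread('pics/side0.png')[:,:,::-1].copy())
o=cabpose(t0,s0);print(o)
S0=dict(tcp=np.array([.5129,-.3286,.1225]));z=np.array([.153,-.21,-.966])
for b in(0,-.003,-.006,-.009):
    q=S0['tcp']-.003*z-.03*U+b*U;print(b,q,proj(s,q-.11*U),proj(s,q+.05*U))
m=np.mean([o[0][0],o[1][0]],0);y=np.radians((o[0][1]+o[1][1])/2);X=np.array([np.cos(y),np.sin(y)]);Y=np.array([-X[1],X[0]])
dr=.09
ims=[]
for c,(x0,y0) in((t0,(150,160)),(s0,(195,150))):
    k=4;w,h=(120,110) if c is t0 else (80,110)
    im=cv2.resize(c['img'][y0:y0+h,x0:x0+w][:,:,::-1],None,fx=k,fy=k,interpolation=2)
    for yo in(.075,0,-.075):
        ctr=m+X*(-.03-dr+.031)+Y*yo
        if c is t0: print(ctr)
        q=[[*(ctr+X*a+Y*b),.105] for a,b in((.017,.017),(.017,-.017),(-.017,-.017),(-.017,.017))]
        pp=np.array([(proj(c,v)-[x0,y0])*k for v in q]).astype(int);cv2.polylines(im,[pp],True,(0,255,0),1)
    ims.append(im)
cv2.imwrite('pics/b1.png',np.hstack(ims))
E
python3 run1.py
```

```text
[(array([0.6223, 0.2932]), np.float64(27.980214480374986), np.float64(0.20148400394570432), np.float64(0.020609685637268983), np.int64(873)), (array([0.6179, 0.2878]), np.float64(27.733438540331363), np.float64(0.20035755161457855), np.float64(0.024674976630022466), np.int64(417))]
0 [ 0.4998 -0.3109  0.1042] [371.0678 333.1376] [428.1291 310.3309]
-0.003 [ 0.4986 -0.3092  0.1021] [370.0862 333.53  ] [426.9666 310.7955]
-0.006 [ 0.4973 -0.3075  0.0999] [369.1076 333.9211] [425.808  311.2586]
-0.009 [ 0.496  -0.3058  0.0978] [368.132 334.311] [424.6532 311.7201]
[0.5064 0.3152]
[0.5414 0.2489]
[0.5764 0.1826]
```

View pics/b1.png

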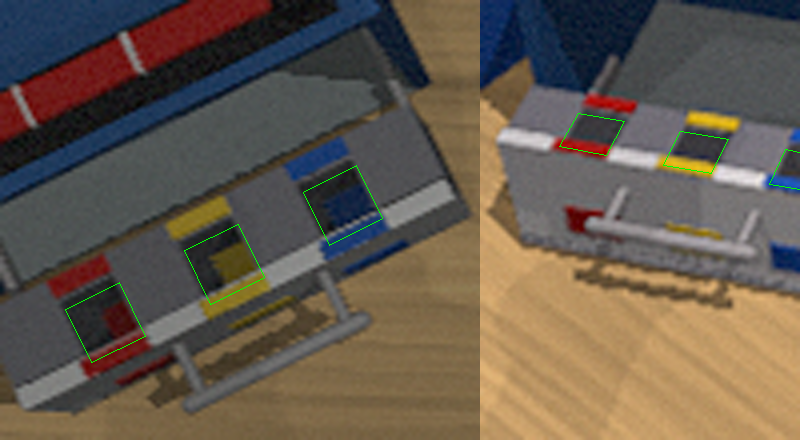

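The overlay shows the pocket openings about 2 px nearer the cabinet than the green squares, so the drawer is about 86 mm open. That puts the yellow pocket at (0.546, 0.251) and the blue one at (0.581, 0.1845).

```bash
cat > seq.py <<'E'
from look import *
CY=27.9;POCK={'y':np.array([.546,.251]),'b':np.array([.581,.1845])}
O=np.array([.4977,-.3078,.1005]);B=-25
R3=lean(YAW,B);Rp=lean(CY,45+B);G=.033
def t3(d=0,up=0): return O+G*U+(.019-d)*R3[:,2]+np.array([0,0,up])
def tp(k,z): return np.array([*POCK[k],z])+np.array([0,0,G])+.019*Rp[:,2]
E
python3 - <<'E'
from seq import *
plan(S['tcp_pos'],S['ee_rot'],[('over',t3(.09),R3),('near',t3(.02),R3),('grip',t3(),R3),('lift',t3(0,.19),R3),('pock',tp('y',.26),Rp),('in',tp('y',.135),Rp)])
q=S['joints']
for n,p,R in(('over',t3(.09),R3),('grip',t3(),R3),('lift',t3(0,.19),R3),('pY',tp('y',.26),Rp),('pYin',tp('y',.132),Rp),('pB',tp('b',.26),Rp),('pBin',tp('b',.132),Rp)):
    q,c=kin.ik(p,R,8,q);print(n,q.round(1),'%.0e'%c,p)
E
```

```text
[ 0.4947 -0.3043  0.2309] [[0.576, -0.804, 0.149], [-0.776, -0.595, -0.209], [0.256, 0.004, -0.967]] [-10.4  10.8 -20.8  13.8 -48.5  38.7] 0.602 [ 0.7 -0.1 -0. ] 20.85
over: turn [ 0.04 -6.96 -0.  ] >= 7.0 rows | shift [ 0.1412 -0.0007  0.0283] >= 1.4 rows
near: turn [0. 0. 0.] >= 0.0 rows | shift [0.   0.   0.14] >= 1.4 rows
grip: turn [0. 0. 0.] >= 0.0 rows | shift [-0.    0.    0.04] >= 0.4 rows
lift: turn [0. 0. 0.] >= 0.0 rows | shift [-0.1606  0.     -0.3444] >= 3.8 rows
pock: turn [ -0.63   6.46 -14.51] >= 14.5 rows | shift [ 0.5649 -0.9728  0.2513] >= 11.5 rows
in: turn [0. 0. 0.] >= 0.0 rows | shift [-0.0855  0.      0.2349] >= 2.5 rows
over [-24.9  37.6  22.2 -11.7 -96.8  62.3] 5e-27 [ 0.5294 -0.3507  0.1882]
grip [-23.5  37.8  10.3 -12.3 -84.7  63.5] 1e-26 [ 0.5068 -0.3201  0.1066]
lift [ -23.5   30.7   25.8  -12.7 -106.7   58.7] 8e-19 [ 0.5068 -0.3201  0.2966]
pY [ 42.4   8.6 -15.6   6.8 -46.6  71.7] 3e-21 [0.5517 0.254  0.2751]
pYin [ 42.2  15.5 -28.3  10.6 -27.2  67.1] 6e-27 [0.5517 0.254  0.1471]
pB [ 33.7   9.6 -12.8   2.7 -47.7  82.7] 1e-27 [0.5867 0.1875 0.2751]
pBin [ 33.7  16.5 -24.5   4.  -29.2  81. ] 3e-28 [0.5867 0.1875 0.1471]
```

move_arm(
  series=[
    [[0,-0.87,0],[0,0,0],0.6],
    [[0,-0.87,0],[0,0,0],0.6],
    [[0,-0.87,0],[0,0,0],0.6],
    [[0,-0.87,0],[0,0,0],0.6],
    [[0.01,-0.87,0],[0,0,0],0.6],
    [[0.01,-0.87,0],[0,0,0],0.6],
    [[0.01,-0.87,0],[0,0,0],0.6],
    [[0.01,-0.87,0],[0,0,0],0.6],
    [[0,0,0],[0.071,0,0.014],0.6],
    [[0,0,0],[0.07,0,0.014],0.6],
    [[0,0,0],[0,0,0],0.6],
    [[0,0,0],[0,0,0],0.6],
  ],
)

```text
time_s: 22.05
tcp_pos: [0.5292, -0.351, 0.1876]
ee_rot: [[0.537, -0.805, -0.253], [-0.729, -0.594, 0.341], [-0.425, 0.001, -0.905]]
wrist_force: [-0.4, -0.4, 0.8]
gripper_width: 0.603
gripper_force: 0.0
```

Run:
```python
from seq import *
plan(S['tcp_pos'],S['ee_rot'],[('near',t3(.02),R3),('grip',t3(),R3)])
```

```text
[ 0.5292 -0.351   0.1876] [[0.537, -0.805, -0.253], [-0.729, -0.594, 0.341], [-0.425, 0.001, -0.905]] [-25.   37.6  22.2 -11.8 -96.9  62.3] 0.603 [-0.4 -0.4  0.8] 22.05
near: turn [ 0.    0.02 -0.02] >= 0.0 rows | shift [-0.0008 -0.0009  0.139 ] >= 1.4 rows
grip: turn [0. 0. 0.] >= 0.0 rows | shift [-0.    0.    0.04] >= 0.4 rows
```

move_arm(
  series=[
    [[0,0,0],[0,0,0.06],0.6],
    [[0,0,0],[0,0,0.06],0.6],
    [[0,0,0],[0,0,0.04],0.6],
    [[0,0,0],[0,0,0.019],0.6],
    [[0,0,0],[0,0,0],0.6],
    [[0,0,0],[0,0,0],0],
    [[0,0,0],[0,0,0],0],
    [[0,0,0],[0,0,0],0],
    [[0,0,0],[0,0,0],0],
    [[0,0,0],[0,0,0],0],
    [[0,0,0],[0,0,0],0],
    [[0,0,0],[0,0,0],0],
  ],
)

```text
time_s: 23.25
tcp_pos: [0.5075, -0.3207, 0.1088]
ee_rot: [[0.54, -0.804, -0.249], [-0.729, -0.594, 0.339], [-0.421, -0.001, -0.907]]
wrist_force: [0.6, 0.5, 1.1]
gripper_width: 0.25
gripper_force: 30.0
```

move_arm(
  series=[
    [[0,0,0],[-0.01,0,-0.0215],0],
    [[0,0,0],[-0.03,0,-0.0644],0],
    [[0,0,0],[-0.03,0,-0.0644],0],
    [[0,0,0],[-0.03,0,-0.0644],0],
    [[0,0,0],[-0.03,0,-0.0644],0],
    [[0,0,0],[-0.03,0,-0.0644],0],
    [[0,0,0],[0,0,0],0],
    [[0,0,0],[0,0,0],0],
  ],
)

```text
time_s: 24.05
tcp_pos: [0.5071, -0.3204, 0.2994]
ee_rot: [[0.54, -0.804, -0.247], [-0.729, -0.594, 0.339], [-0.419, -0.003, -0.908]]
wrist_force: [0.5, -0.9, -0.9]
gripper_width: 0.254
gripper_force: 30.0
```

Run:
```python
from seq import *
plan(S['tcp_pos'],S['ee_rot'],[('pock',tp('y',.26),Rp),('in',tp('y',.135),Rp)])
c=cap('side');a=S['ee_rot']@(R3.T@U);o=S['tcp_pos']-.019*S['ee_rot'][:,2]-G*a
print('pred tip/blade end/handle end',[proj(c,o+x*a).round(1) for x in(-.11,-.05,.05)])
m=mask(c,'yellow_driver',proj(c,o-.02*a),40);p=np.argwhere(m)[:,::-1];print(len(p),p.mean(0),np.linalg.svd(p-p.mean(0),full_matrices=False)[2][0], proj(c,o-.01*a)-proj(c,o))
```

```text
[ 0.5071 -0.3204  0.2994] [[0.54, -0.804, -0.247], [-0.729, -0.594, 0.339], [-0.419, -0.003, -0.908]] [ -23.6   30.5   25.7  -12.8 -106.6   58.7] 0.254 [ 0.5 -0.9 -0.9] 24.05
pock: turn [ -0.63   6.41 -14.51] >= 14.5 rows | shift [ 0.5627 -0.9735  0.2564] >= 11.5 rows
in: turn [0. 0. 0.] >= 0.0 rows | shift [-0.0855  0.      0.2349] >= 2.5 rows
pred tip/blade end/handle end [array([375.1, 285.2]), array([398.4, 274.2]), array([441.2, 254. ])]
505 [414.7267 265.7287] [ 0.8848 -0.4659] [-4.248   2.0057]
```

move_arm(
  series=[
    [[-0.0395,0.4,-0.907],[0,0,0],0],
    [[-0.0395,0.4,-0.907],[0,0,0],0],
    [[-0.0395,0.4,-0.907],[0,0,0],0],
    [[-0.0395,0.4,-0.907],[0,0,0],0],
    [[-0.0395,0.4,-0.907],[0,0,0],0],
    [[-0.0395,0.4,-0.907],[0,0,0],0],
    [[-0.0395,0.4,-0.907],[0,0,0],0],
    [[-0.0395,0.4,-0.907],[0,0,0],0],
    [[-0.0395,0.4,-0.907],[0,0,0],0],
    [[-0.0395,0.4,-0.907],[0,0,0],0],
    [[-0.0395,0.4,-0.907],[0,0,0],0],
    [[-0.0395,0.4,-0.907],[0,0,0],0],
  ],
)

```text
time_s: 25.3
tcp_pos: [0.5061, -0.3198, 0.2961]
ee_rot: [[0.979, 0.142, 0.145], [0.123, -0.984, 0.132], [0.161, -0.112, -0.981]]
wrist_force: [0.2, -0.5, 0.2]
gripper_width: 0.252
gripper_force: 30.0
```

move_arm(
  series=[
    [[-0.0395,0.4,-0.907],[0,0,0],0],
    [[-0.0395,0.4,-0.907],[0,0,0],0],
    [[-0.0395,0.4,-0.907],[0,0,0],0],
    [[-0.0395,0.4,-0.907],[0,0,0],0],
    [[0,0,0],[0.043,-0.075,0.016],0],
    [[0,0,0],[0.043,-0.075,0.016],0],
    [[0,0,0],[0.043,-0.075,0.016],0],
    [[0,0,0],[0.043,-0.075,0.016],0],
    [[0,0,0],[0.043,-0.075,0.016],0],
    [[0,0,0],[0.043,-0.075,0.016],0],
    [[0,0,0],[0,0,0],0],
    [[0,0,0],[0,0,0],0],
  ],
)

```text
time_s: 26.5
tcp_pos: [0.5223, -0.056, 0.2957]
ee_rot: [[0.832, 0.471, 0.295], [0.442, -0.882, 0.161], [0.336, -0.004, -0.942]]
wrist_force: [-0.6, -0.8, -1.2]
gripper_width: 0.246
gripper_force: 30.0
```

Run:
```python
from seq import *
plan(S['tcp_pos'],S['ee_rot'],[('pock',tp('y',.26),Rp),('in',tp('y',.135),Rp)])
```

```text
[ 0.5223 -0.056   0.2957] [[0.832, 0.471, 0.295], [0.442, -0.882, 0.161], [0.336, -0.004, -0.942]] [  7.1   1.8 -14.5  -8.6 -55.7 114.7] 0.246 [-0.6 -0.8 -1.2] 26.5
pock: turn [-0.05  0.06  0.02] >= 0.1 rows | shift [ 0.3074 -0.5205  0.1556] >= 6.2 rows
in: turn [0. 0. 0.] >= 0.0 rows | shift [-0.0855  0.      0.2349] >= 2.5 rows
```

move_arm(
  series=[
    [[0,0,0],[0.044,-0.0744,0.0222],0],
    [[0,0,0],[0.044,-0.0744,0.0222],0],
    [[0,0,0],[0.044,-0.0744,0.0222],0],
    [[0,0,0],[0.044,-0.0744,0.0222],0],
    [[0,0,0],[0.044,-0.0744,0.0222],0],
    [[0,0,0],[0.044,-0.0744,0.0222],0],
    [[0,0,0],[0.044,-0.0744,0.0222],0],
    [[0,0,0],[0,0,0],0],
    [[0,0,0],[0,0,0],0],
    [[0,0,0],[0,0,0],0],
  ],
)

```text
time_s: 27.5
tcp_pos: [0.553, 0.2513, 0.2763]
ee_rot: [[0.833, 0.466, 0.298], [0.438, -0.885, 0.159], [0.338, -0.002, -0.941]]
wrist_force: [-0.2, -0.2, -0.4]
gripper_width: 0.25
gripper_force: 30.0
```

Run:
```python
from seq import *
plan(S['tcp_pos'],S['ee_rot'],[('in',tp('y',.135),Rp)])
s=cap('side');t=cap('top');a=S['ee_rot']@(R3.T@U);o=S['tcp_pos']-.019*S['ee_rot'][:,2]-G*a
print('axis',a,'o',o)
ims=[]
for c,ct in((s,proj(s,o-.08*a)),(t,(215,225))):
    x0,y0=[int(v) for v in np.array(ct)-[40,55]];k=5
    im=cv2.resize(c['img'][y0:y0+100,x0:x0+80][:,:,::-1],None,fx=k,fy=k,interpolation=2)
    for x in(-.11,-.05,.05): cv2.circle(im,tuple(((proj(c,o+x*a)-[x0,y0])*k).astype(int)),4,(0,255,0),1)
    cc=POCK['y'];th=np.radians(CY);X=np.array([np.cos(th),np.sin(th)]);Y=np.array([-X[1],X[0]])
    pp=np.array([(proj(c,[*(cc+X*i+Y*j),.105])-[x0,y0])*k for i,j in((.017,.017),(.017,-.017),(-.017,-.017),(-.017,.017))]).astype(int);cv2.polylines(im,[pp],True,(0,255,0),1)
    ims.append(im)
cv2.imwrite('pics/b2.png',np.hstack(ims))
```

```text
[0.553  0.2513 0.2763] [[0.833, 0.466, 0.298], [0.438, -0.885, 0.159], [0.338, -0.002, -0.941]] [ 42.    8.7 -15.1   6.4 -47.1  72.1] 0.25 [-0.2 -0.2 -0.4] 27.5
in: turn [-0.01  0.05 -0.03] >= 0.0 rows | shift [-0.0859 -0.006   0.2373] >= 2.5 rows
axis [0.005  0.0003 1.    ] o [0.5471 0.2483 0.2612]
```

View pics/b2.png

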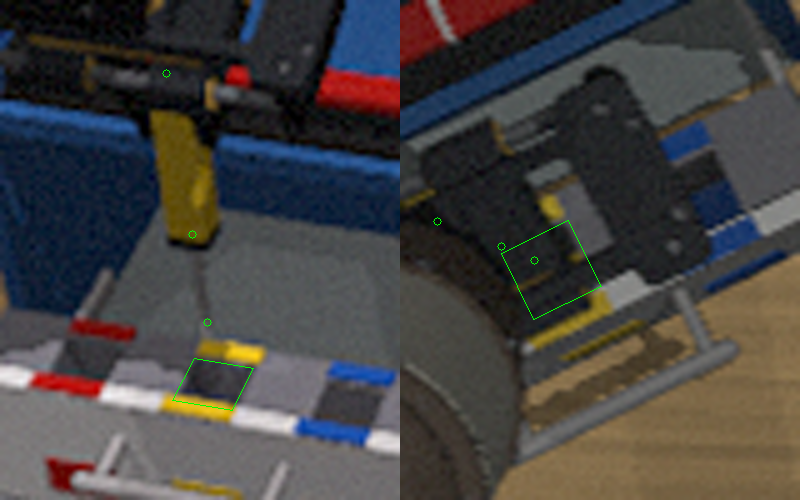

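The side view shows the blade right above the yellow opening, and the green square sits on it, so the pocket estimate is good. I'll lower it now.

move_arm(
  series=[
    [[0,0,0],[-0.017,-0.002,0.0475],0],
    [[0,0,0],[-0.017,-0.002,0.0475],0],
    [[0,0,0],[-0.017,-0.001,0.0475],0],
    [[0,0,0],[-0.017,-0.001,0.0475],0],
    [[0,0,0],[-0.011,0,0.031],0],
    [[0,0,0],[-0.006,0,0.016],0],
    [[0,0,0],[0,0,0],0],
    [[0,0,0],[0,0,0],0],
    [[0,0,0],[0,0,0],0],
  ],
)

```text
time_s: 28.5
tcp_pos: [0.552, 0.2564, 0.1526]
ee_rot: [[0.831, 0.468, 0.301], [0.439, -0.884, 0.162], [0.342, -0.003, -0.94]]
wrist_force: [-0.5, 0.3, -0.8]
gripper_width: 0.25
gripper_force: 30.0
```

move_arm(
  series=[
    [[0,0,0],[-0.0014,0,0.0038],0],
    [[0,0,0],[-0.0014,0,0.0038],0],
    [[0,0,0],[-0.0014,0,0.0038],0],
    [[0,0,0],[0,0,0],0],
    [[0,0,0],[0,0,0],0],
  ],
)

```text
time_s: 29.0
tcp_pos: [0.5513, 0.2561, 0.1449]
ee_rot: [[0.832, 0.468, 0.299], [0.44, -0.884, 0.161], [0.339, -0.002, -0.941]]
wrist_force: [0.6, -0.3, -0.7]
gripper_width: 0.249
gripper_force: 30.0
```

move_arm(
  series=[
    [[0,0,0],[0,0,0],0.3],
    [[0,0,0],[0,0,0],0.4],
    [[0,0,0],[0,0,0],0.5],
    [[0,0,0],[0,0,0],0.5],
    [[0,0,0],[0,0,0],0.5],
    [[0,0,0],[0,0,-0.03],0.5],
    [[0,0,0],[0,0,-0.06],0.5],
    [[0,0,0],[0,0,-0.08],0.5],
    [[0,0,0],[0,0,-0.08],0.5],
    [[0,0,0],[0,0,0],0.5],
  ],
)

```text
time_s: 30.0
tcp_pos: [0.5156, 0.2374, 0.2699]
ee_rot: [[0.828, 0.469, 0.308], [0.438, -0.883, 0.168], [0.351, -0.004, -0.936]]
wrist_force: [0.0, 0.0, 0.8]
gripper_width: 0.503
gripper_force: 0.0
```

```bash
cat > chk.py <<'E'
from look import *
def standing(c,p,name):
    """compare yellow/blue pixels with an upright handle at pocket p"""
    m=cv2.inRange(cv2.cvtColor(c['img'],cv2.COLOR_RGB2HSV),*HSV[name])
    e=proj(c,[*p,.18]);b=proj(c,[*p,.11]);k=np.zeros_like(m);cv2.line(k,tuple(e.astype(int)),tuple(b.astype(int)),255,12)
    q=np.argwhere(m&k)[:,::-1]
    print(name,'n',len(q),'end pred',e.round(1),'pred .11',b.round(1),'seen rows',(q[:,1].min(),q[:,1].max()) if len(q) else None,'mean',q.mean(0).round(1) if len(q) else None)
E
python3 - <<'E'
from chk import *
s=cap('side');t=cap('top')
standing(s,[.546,.251],'yellow_driver')
print([ (n,[(np.round(d['centre'],1).tolist(),round(d['score'],2)) for d in r.pinpoint('yellow_driver',n)]) for n in('side','top')])
print('blue',rect(s,'blue_driver',(294,297),28,.016),rect(t,'blue_driver',(329,286),28,.02))
cv2.imwrite('pics/c1s.png',s['img'][:,:,::-1]);cv2.imwrite('pics/c1t.png',t['img'][:,:,::-1])
E
```

```text
[0.5156 0.2374 0.2699] [[0.828, 0.469, 0.308], [0.438, -0.883, 0.168], [0.351, -0.004, -0.936]] [ 43.9   4.5 -21.7   7.6 -44.2  69.4] 0.503 [0.  0.  0.8] 30.0
yellow_driver n 257 end pred [246.2 165.8] pred .11 [249.5 185.5] seen rows (np.int64(160), np.int64(191)) mean [249.1 176.5]
[('side', [([250.8, 173.1], 0.86)]), ('top', [([201.9, 216.4], 0.63)])]
blue (array([ 0.4099, -0.0404], dtype=float32), array([ 0.4098, -0.0407]), (0.0811479315161705, 0.02695646323263645), np.float32(8.4636545)) (array([ 0.407 , -0.0368], dtype=float32), array([ 0.4074, -0.0367]), (0.07577421516180038, 0.020177682861685753), np.float32(6.7903323))
```

Yellow stands in its pocket: the visible handle spans side rows 160–191 around column 249, matching the upright prediction. Next is blue.

```bash
cat > blue.py <<'E'
from seq import *
h=7.5;ax=np.array([np.cos(np.radians(h)),np.sin(np.radians(h)),0]);ob=np.array([.412,-.0365,.011])
R1=lean(h,-30);p1=ob+.030*ax+R1[:,2]*.003
E
python3 - <<'E'
from blue import *
A=np.array([.45,.08,.27])
plan(S['tcp_pos'],S['ee_rot'],[('away',A,S['ee_rot']),('over',p1-.08*R1[:,2],R1),('grasp',p1,R1)])
q=S['joints']
for p,R in((A,R1),(p1-.08*R1[:,2],R1),(p1,R1),(p1+[0,0,.2],R1)):
    q,c=kin.ik(p,R,8,q);print(q.round(1),'%.0e'%c)
E
```

```text
[0.5135 0.2356 0.2613] [[0.832, 0.468, 0.297], [0.44, -0.884, 0.16], [0.337, -0.002, -0.941]] [ 43.9   5.  -22.1   7.5 -44.1  69.4] 0.499 [-0.4 -0.1 -0.5] 30.2
away: turn [0. 0. 0.] >= 0.0 rows | shift [-0.2367  0.2157 -0.1037] >= 3.4 rows
over: turn [ 0.31 -8.58  3.66] >= 8.6 rows | shift [0.2194 0.2211 0.3175] >= 4.4 rows
grasp: turn [0. 0. 0.] >= 0.0 rows | shift [-0.   -0.    0.16] >= 1.6 rows
[  24.4   20.4    2.1   -8.5 -100.4   73.7] 2e-21
[ 13.9  33.   -9.9  -3.3 -77.   85.2] 1e-18
[ 14.3  35.8 -18.4  -3.8 -65.7  85.6] 8e-27
[ 14.4  21.5  -7.7  -3.4 -90.6  84. ] 3e-23
```

move_arm(
  series=[
    [[0,0,0],[-0.059,0.054,-0.026],0.7],
    [[0,0,0],[-0.059,0.054,-0.026],0.7],
    [[0,0,0],[-0.059,0.054,-0.026],0.7],
    [[0,0,0],[-0.059,0.054,-0.026],0.7],
    [[0,0,0],[0,0,0],0.7],
  ],
)

```text
time_s: 30.7
tcp_pos: [0.4488, 0.0771, 0.27]
ee_rot: [[0.834, 0.464, 0.297], [0.436, -0.886, 0.159], [0.337, -0.003, -0.942]]
wrist_force: [0.9, 0.3, 0.1]
gripper_width: 0.692
gripper_force: 0.0
```

move_arm(
  series=[
    [[0.031,-0.858,0.366],[0,0,0],0.7],
    [[0.031,-0.858,0.366],[0,0,0],0.7],
    [[0.031,-0.858,0.366],[0,0,0],0.7],
    [[0.031,-0.858,0.366],[0,0,0],0.7],
    [[0.031,-0.858,0.366],[0,0,0],0.7],
    [[0.031,-0.858,0.366],[0,0,0],0.7],
    [[0.031,-0.858,0.366],[0,0,0],0.7],
    [[0.031,-0.858,0.366],[0,0,0],0.7],
    [[0.031,-0.858,0.366],[0,0,0],0.7],
    [[0.031,-0.858,0.366],[0,0,0],0.7],
    [[0,0,0],[0,0,0],0.7],
    [[0,0,0],[0,0,0],0.7],
  ],
)

```text
time_s: 31.9
tcp_pos: [0.4511, 0.0804, 0.2696]
ee_rot: [[0.858, 0.131, -0.496], [0.114, -0.991, -0.065], [-0.5, -0.0, -0.866]]
wrist_force: [-0.1, 0.2, 0.4]
gripper_width: 0.703
gripper_force: 0.0
```

Run:
```python
from blue import *
plan(S['tcp_pos'],S['ee_rot'],[('over',p1-.08*R1[:,2],R1),('grasp',p1,R1)])
```

```text
[0.4511 0.0804 0.2696] [[0.858, 0.131, -0.496], [0.114, -0.991, -0.065], [-0.5, -0.0, -0.866]] [  24.4   20.5    2.2   -8.5 -100.5   73.7] 0.703 [-0.1  0.2  0.4] 31.9
over: turn [0.   0.   0.01] >= 0.0 rows | shift [0.2169 0.2216 0.3179] >= 4.4 rows
grasp: turn [0. 0. 0.] >= 0.0 rows | shift [-0.   -0.    0.16] >= 1.6 rows
```

move_arm(
  series=[
    [[0,0,0],[0.0434,0.0443,0.0636],0.7],
    [[0,0,0],[0.0434,0.0443,0.0636],0.7],
    [[0,0,0],[0.0434,0.0443,0.0636],0.7],
    [[0,0,0],[0.0434,0.0443,0.0636],0.7],
    [[0,0,0],[0.0434,0.0443,0.0636],0.7],
    [[0,0,0],[0,0,0],0.7],
    [[0,0,0],[0,0,0],0.7],
  ],
)

```text
time_s: 32.6
tcp_pos: [0.4798, -0.0275, 0.0795]
ee_rot: [[0.859, 0.131, -0.494], [0.114, -0.991, -0.065], [-0.499, -0.001, -0.867]]
wrist_force: [-0.4, 0.8, 0.8]
gripper_width: 0.699
gripper_force: 0.0
```

Run:
```python
from blue import *
plan(S['tcp_pos'],S['ee_rot'],[('grasp',p1,R1)])
s=cap('side');print('blue',rect(s,'blue_driver',(294,297),28,.016))
```

```text
[ 0.4798 -0.0275  0.0795] [[0.859, 0.131, -0.494], [0.114, -0.991, -0.065], [-0.499, -0.001, -0.867]] [ 13.9  32.7  -9.6  -3.3 -77.4  85.2] 0.699 [-0.4  0.8  0.8] 32.6
grasp: turn [-0.   -0.02  0.01] >= 0.0 rows | shift [0.002  0.     0.1631] >= 1.6 rows
blue (array([ 0.41  , -0.0404], dtype=float32), array([ 0.4098, -0.0407]), (0.0811479315161705, 0.02695646323263645), np.float32(8.336368))
```

move_arm(
  series=[
    [[0,0,0],[0.001,0,0.06],0.7],
    [[0,0,0],[0.001,0,0.05],0.7],
    [[0,0,0],[0,0,0.035],0.7],
    [[0,0,0],[0,0,0.016],0.7],
    [[0,0,0],[0,0,0],0],
    [[0,0,0],[0,0,0],0],
    [[0,0,0],[0,0,0],0],
    [[0,0,0],[0,0,0],0],
    [[0,0,0],[0,0,0],0],
    [[0,0,0],[0,0,0],0],
    [[0,0,0],[0,0,0],0],
    [[0,0,0],[0,0,0],0],
  ],
)

```text
time_s: 33.85
tcp_pos: [0.4413, -0.0324, 0.0091]
ee_rot: [[0.86, 0.131, -0.494], [0.114, -0.991, -0.064], [-0.498, -0.001, -0.867]]
wrist_force: [0.3, 0.6, 1.9]
gripper_width: 0.252
gripper_force: 30.0
```

move_arm(
  series=[
    [[0,0,0],[-0.02,0,-0.035],0],
    [[0,0,0],[-0.045,0,-0.078],0],
    [[0,0,0],[-0.045,0,-0.078],0],
    [[0,0,0],[-0.045,0,-0.078],0],
    [[0,0,0],[-0.045,0,-0.078],0],
    [[0,0,0],[0,0,0],0],
    [[0,0,0],[0,0,0],0],
  ],
)

```text
time_s: 34.55
tcp_pos: [0.4409, -0.0323, 0.2095]
ee_rot: [[0.861, 0.13, -0.492], [0.114, -0.991, -0.063], [-0.496, -0.002, -0.868]]
wrist_force: [0.4, -0.5, -1.5]
gripper_width: 0.252
gripper_force: 30.0
```

```bash
cat > rest2.py <<'E'
from blue import *
SEAT=O
R2=lean(YAW,15);p2=lambda h,b=0:O+.030*U+.003*R2[:,2]+h*N+b*U
plan(S['tcp_pos'],S['ee_rot'],[('r_up',p2(.06,.004),R2),('r_near',p2(.02,.004),R2),('r_seat',p2(0,.004),R2)])
s=cap('side')
def held(Rref,aref,x,d):
    a=S['ee_rot']@(Rref.T@aref);o=S['tcp_pos']-d*S['ee_rot'][:,2]-x*a
    m=mask(s,'blue_driver',proj(s,o-.02*a),45);n,l,st,_=cv2.connectedComponentsWithStats(m);p=np.argwhere(l==1+np.argmax(st[1:,4]))[:,::-1]
    print('o',o,'a',a,'pred tip,be,he',[proj(s,o+k*a).round(1) for k in(-.11,-.05,.05)]);print('seen',len(p),p.mean(0),np.linalg.svd(p-p.mean(0),full_matrices=False)[2][0],p.min(0),p.max(0))
E
python3 - <<'E'
from rest2 import *
held(R2,U,.03,.003)
E
```

```text
[ 0.4409 -0.0323  0.2095] [[0.861, 0.13, -0.492], [0.114, -0.991, -0.063], [-0.496, -0.002, -0.868]] [ 14.4  21.3  -7.5  -3.5 -90.8  84. ] 0.252 [ 0.4 -0.5 -1.5] 34.55
r_up: turn [ 1.38  7.06 10.81] >= 10.8 rows | shift [0.4355 0.2365 0.2108] >= 5.4 rows
r_near: turn [0. 0. 0.] >= 0.0 rows | shift [0.04   0.     0.0693] >= 0.8 rows
r_seat: turn [0. 0. 0.] >= 0.0 rows | shift [0.02   0.     0.0346] >= 0.4 rows
o [ 0.4127 -0.036   0.212 ] a [0.9915 0.1302 0.0043] pred tip,be,he [array([254.8, 278.4]), array([273. , 259.2]), array([301.2, 229.7])]
seen 370 [286.8649 245.0243] [-0.6468  0.7626] [272 231] [299 261]
```

Blue is held exactly where predicted. I'll turn it and go over to the rest.

move_arm(
  series=[
    [[0.115,0.588,0.901],[0,0,0],0],
    [[0.115,0.588,0.901],[0,0,0],0],
    [[0.115,0.588,0.901],[0,0,0],0],
    [[0.115,0.588,0.901],[0,0,0],0],
    [[0.115,0.588,0.901],[0,0,0],0],
    [[0.115,0.588,0.901],[0,0,0],0],
    [[0.115,0.588,0.901],[0,0,0],0],
    [[0.115,0.588,0.901],[0,0,0],0],
    [[0.115,0.588,0.901],[0,0,0],0],
    [[0.115,0.588,0.901],[0,0,0],0],
    [[0.115,0.588,0.901],[0,0,0],0],
    [[0.115,0.588,0.901],[0,0,0],0],
  ],
)

```text
time_s: 35.8
tcp_pos: [0.4396, -0.033, 0.2072]
ee_rot: [[0.573, -0.806, 0.149], [-0.778, -0.592, -0.212], [0.259, 0.005, -0.966]]
wrist_force: [0.4, -0.2, -1.2]
gripper_width: 0.252
gripper_force: 30.0
```

move_arm(
  series=[
    [[0,0,0],[0,0,0],0],
    [[0,0,0],[0.066,0.039,0.018],0],
    [[0,0,0],[0.066,0.039,0.018],0],
    [[0,0,0],[0.066,0.039,0.018],0],
    [[0,0,0],[0.066,0.039,0.018],0],
    [[0,0,0],[0.066,0.039,0.018],0],
    [[0,0,0],[0.066,0.039,0.018],0],
    [[0,0,0],[0,0,0],0],
    [[0,0,0],[0,0,0],0],
  ],
)

```text
time_s: 36.7
tcp_pos: [0.4682, -0.2681, 0.2067]
ee_rot: [[0.575, -0.805, 0.148], [-0.777, -0.594, -0.208], [0.255, 0.005, -0.967]]
wrist_force: [0.5, 0.4, -1.8]
gripper_width: 0.251
gripper_force: 30.0
```

```bash
python3 rest2.py
```

```text
[ 0.4682 -0.2681  0.2067] [[0.575, -0.805, 0.148], [-0.777, -0.594, -0.208], [0.255, 0.005, -0.967]] [ -6.7   8.1 -28.5  15.7 -44.5  32.7] 0.251 [ 0.5  0.4 -1.8] 36.7
r_up: turn [0.05 0.04 0.  ] >= 0.1 rows | shift [ 0.0395 -0.0002  0.0988] >= 1.1 rows
r_near: turn [0. 0. 0.] >= 0.0 rows | shift [0.04   0.     0.0693] >= 0.8 rows
r_seat: turn [0. 0. 0.] >= 0.0 rows | shift [0.02   0.     0.0346] >= 0.4 rows
```

move_arm(
  series=[
    [[0,0,0],[0.02,0,0.0494],0],
    [[0,0,0],[0.02,0,0.0494],0],
    [[0,0,0],[0.02,0,0.0346],0],
    [[0,0,0],[0.02,0,0.0346],0],
    [[0,0,0],[0.007,0,0.012],0],
    [[0,0,0],[0.007,0,0.012],0],
    [[0,0,0],[0,0,0],0],
    [[0,0,0],[0,0,0],0],
  ],
)

```text
time_s: 37.55
tcp_pos: [0.5107, -0.3233, 0.1285]
ee_rot: [[0.576, -0.803, 0.152], [-0.775, -0.596, -0.209], [0.259, 0.002, -0.966]]
wrist_force: [0.2, -0.2, -0.6]
gripper_width: 0.247
gripper_force: 30.0
```

move_arm(
  series=[
    [[0,0,0],[0.002,0,0.0035],0],
    [[0,0,0],[0.002,0,0.0035],0],
    [[0,0,0],[0,0,0],0],
    [[0,0,0],[0,0,0],0],
  ],
)

```text
time_s: 37.95
tcp_pos: [0.5122, -0.326, 0.1251]
ee_rot: [[0.575, -0.804, 0.152], [-0.776, -0.595, -0.209], [0.258, 0.003, -0.966]]
wrist_force: [-0.1, 0.2, -0.8]
gripper_width: 0.245
gripper_force: 30.0
```

move_arm(
  series=[
    [[0,0,0],[0.001,0,0.0017],0],
    [[0,0,0],[0.001,0,0.0017],0],
    [[0,0,0],[0,0,0],0],
    [[0,0,0],[0,0,0],0],
  ],
)

```text
time_s: 38.35
tcp_pos: [0.5131, -0.3271, 0.1237]
ee_rot: [[0.575, -0.804, 0.152], [-0.776, -0.595, -0.209], [0.258, 0.003, -0.966]]
wrist_force: [-1.3, 0.6, 0.8]
gripper_width: 0.251
gripper_force: 30.0
```

move_arm(
  series=[
    [[0,0,0],[0.001,0,0.0017],0],
    [[0,0,0],[0,0,0],0],
    [[0,0,0],[0,0,0],0.3],
    [[0,0,0],[0,0,0],0.4],
    [[0,0,0],[0,0,0],0.6],
    [[0,0,0],[0,0,0],0.6],
    [[0,0,0],[0,0,0],0.6],
    [[0,0,0],[0,0,-0.03],0.6],
    [[0,0,0],[0,0,-0.06],0.6],
    [[0,0,0],[0,0,-0.07],0.6],
    [[0,0,0],[0,0,-0.07],0.6],
    [[0,0,0],[0,0,0],0.6],
  ],
)

```text
time_s: 39.55
tcp_pos: [0.4987, -0.3039, 0.2402]
ee_rot: [[0.574, -0.803, 0.163], [-0.774, -0.596, -0.212], [0.267, -0.004, -0.964]]
wrist_force: [0.6, 0.3, 0.1]
gripper_width: 0.598
gripper_force: 0.0
```

Run:
```python
from seq import *
s=cap('side')
print('pred mid/end',proj(s,O).round(1),proj(s,O+.05*U).round(1),proj(s,O-.05*U).round(1))
m=mask(s,'blue_driver',proj(s,O),35);n,l,st,_=cv2.connectedComponentsWithStats(m);i=1+np.argmax(st[1:,4]);p=np.argwhere(l==i)[:,::-1]
print('blue',len(p),p.mean(0),np.linalg.svd(p-p.mean(0),full_matrices=False)[2][0],p.min(0),p.max(0))
s8=dict(s,img=None)
a=cv2.imread('pics/a8.png');print([(np.round(d['centre'],1).tolist(),round(d['score'],2)) for d in r.pinpoint('blue_driver','side')])
plan(S['tcp_pos'],S['ee_rot'],[('over',t3(.09),R3),('grip',t3(),R3)])
# same measure for yellow from the a8 crop (x4 of [265:385,340:500])
y=cv2.resize(a,(160,120),interpolation=cv2.INTER_AREA);ym=cv2.inRange(cv2.cvtColor(y,cv2.COLOR_BGR2HSV),*HSV['yellow_driver']);q=np.argwhere(ym)[:,::-1]+[340,265];print('yellow then',len(q),q.mean(0),q.min(0),q.max(0))
```

```text
[ 0.4987 -0.3039  0.2402] [[0.574, -0.803, 0.163], [-0.774, -0.596, -0.212], [0.267, -0.004, -0.964]] [-10.3  10.3 -20.1  13.8 -48.8  38.7] 0.598 [0.6 0.3 0.1] 39.55
pred mid/end [407.3 318.6] [426.1 311.1] [389.5 325.7]
blue 364 [404.7527 319.3956] [-0.9352  0.354 ] [390 308] [422 329]
[([326.4, 256.5], 0.66), ([354.7, 462.7], 0.57), ([408.2, 317.9], 0.56), ([229.9, 203.8], 0.32)]
over: turn [-0.04 -7.07  0.02] >= 7.1 rows | shift [0.1452 0.0062 0.0471] >= 1.5 rows
grip: turn [0. 0. 0.] >= 0.0 rows | shift [0.   0.   0.18] >= 1.8 rows
yellow then 518 [410.0502 317.7625] [390 274] [473 329]
```

Blue is seated in the same place yellow was. I'll regrip it the same way.

move_arm(
  series=[
    [[0,-0.87,0],[0,0,0],0.6],
    [[0,-0.87,0],[0,0,0],0.6],
    [[0,-0.87,0],[0,0,0],0.6],
    [[0,-0.87,0],[0,0,0],0.6],
    [[0.01,-0.87,0],[0,0,0],0.6],
    [[0.01,-0.87,0],[0,0,0],0.6],
    [[0.01,-0.87,0],[0,0,0],0.6],
    [[0.01,-0.87,0],[0,0,0],0.6],
    [[0,0,0],[0.071,0,0.014],0.6],
    [[0,0,0],[0.07,0,0.014],0.6],
    [[0,0,0],[0,0,0],0.6],
    [[0,0,0],[0,0,0],0.6],
  ],
)

```text
time_s: 40.85
tcp_pos: [0.5298, -0.3503, 0.1886]
ee_rot: [[0.536, -0.805, -0.254], [-0.729, -0.593, 0.342], [-0.426, 0.001, -0.905]]
wrist_force: [-0.6, 0.4, 0.9]
gripper_width: 0.599
gripper_force: 0.0
```

Run:
```python
from seq import *
plan(S['tcp_pos'],S['ee_rot'],[('grip',t3(),R3)])
```

```text
[ 0.5298 -0.3503  0.1886] [[0.536, -0.805, -0.254], [-0.729, -0.593, 0.342], [-0.426, 0.001, -0.905]] [-24.9  37.6  22.3 -11.8 -97.1  62.2] 0.599 [-0.6  0.4  0.9] 40.85
grip: turn [ 0.01  0.04 -0.02] >= 0.0 rows | shift [0.0005 0.001  0.1807] >= 1.8 rows
```

move_arm(
  series=[
    [[0,0,0],[0,0.001,0.06],0.6],
    [[0,0,0],[0,0,0.06],0.6],
    [[0,0,0],[0,0,0.04],0.6],
    [[0,0,0],[0,0,0.02],0.6],
    [[0,0,0],[0,0,0],0.6],
    [[0,0,0],[0,0,0],0],
    [[0,0,0],[0,0,0],0],
    [[0,0,0],[0,0,0],0],
    [[0,0,0],[0,0,0],0],
    [[0,0,0],[0,0,0],0],
    [[0,0,0],[0,0,0],0],
    [[0,0,0],[0,0,0],0],
  ],
)

```text
time_s: 42.05
tcp_pos: [0.5079, -0.3203, 0.1103]
ee_rot: [[0.54, -0.804, -0.249], [-0.729, -0.594, 0.339], [-0.421, -0.001, -0.907]]
wrist_force: [-0.5, 0.4, 1.3]
gripper_width: 0.253
gripper_force: 30.0
```

move_arm(
  series=[
    [[0,0,0],[-0.01,0,-0.0215],0],
    [[0,0,0],[-0.03,0,-0.0644],0],
    [[0,0,0],[-0.03,0,-0.0644],0],
    [[0,0,0],[-0.03,0,-0.0644],0],
    [[0,0,0],[-0.03,0,-0.0644],0],
    [[0,0,0],[-0.03,0,-0.0644],0],
    [[0,0,0],[0,0,0],0],
    [[0,0,0],[0,0,0],0],
  ],
)

```text
time_s: 42.85
tcp_pos: [0.5075, -0.3199, 0.3008]
ee_rot: [[0.54, -0.804, -0.247], [-0.73, -0.594, 0.339], [-0.419, -0.003, -0.908]]
wrist_force: [0.9, -0.6, -2.2]
gripper_width: 0.25
gripper_force: 30.0
```

```bash
cat > pk.py <<'E'
from seq import *
s=cap('side')
def held():
    a=S['ee_rot']@(R3.T@U);o=S['tcp_pos']-.019*S['ee_rot'][:,2]-G*a
    m=mask(s,'blue_driver',proj(s,o-.02*a),40);n,l,st,_=cv2.connectedComponentsWithStats(m);p=np.argwhere(l==1+np.argmax(st[1:,4]))[:,::-1]
    print('o',o,'a',a,'pred tip,be,he',[proj(s,o+k*a).round(1) for k in(-.11,-.05,.05)]);print('seen',len(p),p.mean(0),np.linalg.svd(p-p.mean(0),full_matrices=False)[2][0],p.min(0),p.max(0))
plan(S['tcp_pos'],S['ee_rot'],[('pock',tp('b',.26),Rp),('in',tp('b',.131),Rp)])
held()
E
python3 pk.py
```

```text
[ 0.5075 -0.3199  0.3008] [[0.54, -0.804, -0.247], [-0.73, -0.594, 0.339], [-0.419, -0.003, -0.908]] [ -23.5   30.4   25.9  -12.8 -106.8   58.6] 0.25 [ 0.9 -0.6 -2.2] 42.85
pock: turn [ -0.63   6.41 -14.51] >= 14.5 rows | shift [ 0.5602 -0.8228  0.2585] >= 10.3 rows
in: turn [0. 0. 0.] >= 0.0 rows | shift [-0.0882  0.      0.2424] >= 2.6 rows
o [ 0.4985 -0.3076  0.2946] a [ 0.4169 -0.5678  0.7098] pred tip,be,he [array([375.1, 284.5]), array([398.4, 273.5]), array([441.2, 253.2])]
seen 446 [414.1839 266.0964] [-0.8518  0.5239] [398 252] [430 278]
```

move_arm(
  series=[
    [[-0.0395,0.4,-0.907],[0,0,0],0],
    [[-0.0395,0.4,-0.907],[0,0,0],0],
    [[-0.0395,0.4,-0.907],[0,0,0],0],
    [[-0.0395,0.4,-0.907],[0,0,0],0],
    [[-0.0395,0.4,-0.907],[0,0,0],0],
    [[-0.0395,0.4,-0.907],[0,0,0],0],
    [[-0.0395,0.4,-0.907],[0,0,0],0],
    [[-0.0395,0.4,-0.907],[0,0,0],0],
    [[-0.0395,0.4,-0.907],[0,0,0],0],
    [[-0.0395,0.4,-0.907],[0,0,0],0],
    [[-0.0395,0.4,-0.907],[0,0,0],0],
    [[-0.0395,0.4,-0.907],[0,0,0],0],
  ],
)

```text
time_s: 44.1
tcp_pos: [0.5066, -0.3193, 0.2975]
ee_rot: [[0.979, 0.142, 0.145], [0.123, -0.984, 0.132], [0.162, -0.112, -0.981]]
wrist_force: [0.7, -0.4, -1.1]
gripper_width: 0.248
gripper_force: 30.0
```

move_arm(
  series=[
    [[-0.0395,0.4,-0.907],[0,0,0],0],
    [[-0.0395,0.4,-0.907],[0,0,0],0],
    [[-0.0395,0.4,-0.907],[0,0,0],0],
    [[-0.0395,0.4,-0.907],[0,0,0],0],
    [[0,0,0],[0.047,-0.068,0.016],0],
    [[0,0,0],[0.047,-0.068,0.016],0],
    [[0,0,0],[0.047,-0.068,0.016],0],
    [[0,0,0],[0.047,-0.068,0.016],0],
    [[0,0,0],[0.047,-0.068,0.016],0],
    [[0,0,0],[0.047,-0.068,0.016],0],
    [[0,0,0],[0,0,0],0],
    [[0,0,0],[0,0,0],0],
  ],
)

```text
time_s: 45.3
tcp_pos: [0.5427, -0.0689, 0.301]
ee_rot: [[0.832, 0.47, 0.295], [0.442, -0.883, 0.161], [0.336, -0.004, -0.942]]
wrist_force: [0.1, 0.2, -1.3]
gripper_width: 0.251
gripper_force: 30.0
```

```bash
python3 pk.py
```

```text
[ 0.5427 -0.0689  0.301 ] [[0.832, 0.47, 0.295], [0.442, -0.883, 0.161], [0.336, -0.004, -0.942]] [  5.1   4.  -11.1  -9.2 -57.1 116.8] 0.251 [ 0.1  0.2 -1.3] 45.3
pock: turn [-0.04  0.06  0.01] >= 0.1 rows | shift [ 0.281  -0.4119  0.1574] >= 5.2 rows
in: turn [0. 0. 0.] >= 0.0 rows | shift [-0.0882  0.      0.2424] >= 2.6 rows
o [ 0.5368 -0.0719  0.2859] a [ 0.007  -0.0006  1.    ] pred tip,be,he [array([337.4, 231.3]), array([337.7, 213.3]), array([338.4, 180. ])]
seen 243 [338.2551 202.1728] [0.0325 0.9995] [333 190] [343 215]
```

move_arm(
  series=[
    [[0,0,0],[0.0468,-0.0687,0.0262],0],
    [[0,0,0],[0.0468,-0.0687,0.0262],0],
    [[0,0,0],[0.0468,-0.0687,0.0262],0],
    [[0,0,0],[0.0468,-0.0687,0.0262],0],
    [[0,0,0],[0.0468,-0.0687,0.0262],0],
    [[0,0,0],[0.0468,-0.0687,0.0262],0],
    [[0,0,0],[0,0,0],0],
    [[0,0,0],[0,0,0],0],
    [[0,0,0],[0,0,0],0],
  ],
)

```text
time_s: 46.25
tcp_pos: [0.5875, 0.1848, 0.2764]
ee_rot: [[0.833, 0.466, 0.298], [0.438, -0.885, 0.16], [0.338, -0.002, -0.941]]
wrist_force: [1.0, 0.9, -0.1]
gripper_width: 0.253
gripper_force: 30.0
```

Run:
```python
from pk import *
from chk import standing
standing(s,POCK['y'],'yellow_driver')
print('pocket b centre px at .105',proj(s,[*POCK['b'],.105]))
x0,y0=200,140;cv2.imwrite('pics/d1.png',cv2.resize(s['img'][:,:,::-1][y0:y0+90,x0:x0+120],None,fx=6,fy=6,interpolation=2))
```

```text
[0.5875 0.1848 0.2764] [[0.833, 0.466, 0.298], [0.438, -0.885, 0.16], [0.338, -0.002, -0.941]] [ 33.4   9.7 -12.4   2.4 -48.2  83.1] 0.253 [ 1.   0.9 -0.1] 46.25
pock: turn [-0.01  0.04 -0.03] >= 0.0 rows | shift [ 0.0003 -0.0056  0.0029] >= 0.1 rows
in: turn [0. 0. 0.] >= 0.0 rows | shift [-0.0882  0.      0.2424] >= 2.6 rows
o [0.5817 0.1817 0.2613] a [ 0.0044 -0.0001  1.    ] pred tip,be,he [array([275.5, 179.1]), array([273.6, 161.5]), array([270.1, 129.2])]
seen 1328 [277.9081 148.07  ] [-0.9881 -0.1539] [234 128] [312 174]
yellow_driver n 132 end pred [246.2 165.8] pred .11 [249.5 185.5] seen rows (np.int64(165), np.int64(191)) mean [251.  181.4]
pocket b centre px at .105 [276.1574 191.4702]
```

View pics/d1.png

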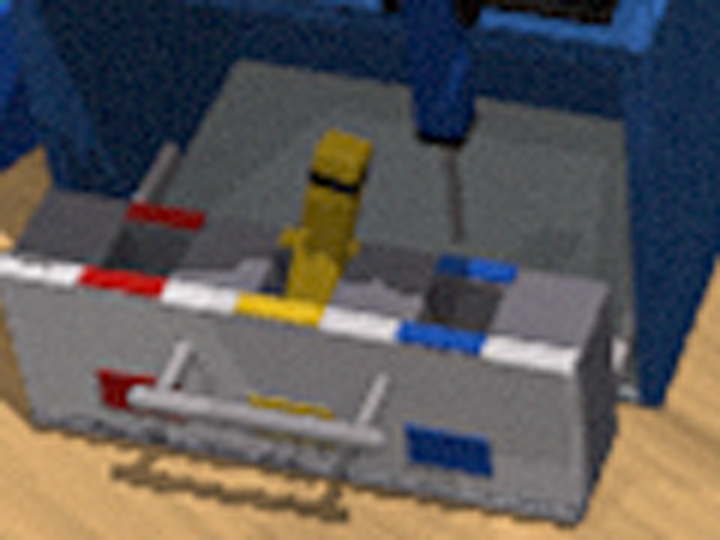

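Yellow stands in its pocket (side (255,170)), and the blue blade hangs over the blue opening (side (277,190)). I'll lower it, let go and back off.

move_arm(
  series=[
    [[0,0,0],[-0.017,-0.002,0.0475],0],
    [[0,0,0],[-0.017,-0.002,0.0475],0],
    [[0,0,0],[-0.017,-0.001,0.0475],0],
    [[0,0,0],[-0.017,-0.001,0.0475],0],
    [[0,0,0],[-0.011,0,0.031],0],
    [[0,0,0],[-0.009,0,0.022],0],
    [[0,0,0],[0,0,0],0],
    [[0,0,0],[0,0,0],0],
  ],
)

```text
time_s: 47.1
tcp_pos: [0.5861, 0.1883, 0.1483]
ee_rot: [[0.832, 0.467, 0.3], [0.438, -0.884, 0.16], [0.34, -0.002, -0.94]]
wrist_force: [0.1, -1.1, 0.2]
gripper_width: 0.247
gripper_force: 30.0
```

move_arm(
  series=[
    [[0,0,0],[-0.001,0,0.0028],0],
    [[0,0,0],[0,0,0],0],
    [[0,0,0],[0,0,0],0],
  ],
)

```text
time_s: 47.4
tcp_pos: [0.5858, 0.1893, 0.1466]
ee_rot: [[0.831, 0.468, 0.3], [0.439, -0.884, 0.161], [0.34, -0.002, -0.94]]
wrist_force: [0.5, 0.8, -1.0]
gripper_width: 0.255
gripper_force: 30.0
```

move_arm(
  series=[
    [[0,0,0],[0,0,0],0.3],
    [[0,0,0],[0,0,0],0.4],
    [[0,0,0],[0,0,0],0.5],
    [[0,0,0],[0,0,0],0.5],
    [[0,0,0],[0,0,0],0.5],
    [[0,0,0],[0,0,-0.03],0.5],
    [[0,0,0],[0,0,-0.06],0.5],
    [[0,0,0],[0,0,-0.08],0.5],
    [[0,0,0],[0,0,-0.08],0.5],
    [[0,0,0],[0,0,0],0.5],
    [[0,0,0],[0,0,0],0.5],
  ],
)

```text
time_s: 48.5
tcp_pos: [0.5483, 0.1693, 0.2649]
ee_rot: [[0.831, 0.468, 0.301], [0.439, -0.884, 0.162], [0.342, -0.003, -0.94]]
wrist_force: [-1.1, -0.3, -0.1]
gripper_width: 0.499
gripper_force: 0.0
```

```bash
cat > drw.py <<'E'
from seq import *
th=np.radians(CY);X=np.array([np.cos(th),np.sin(th),0]);Y=np.array([-X[1],X[0],0]);CO=np.array([.5953,.2780,0])
c=lambda x,y,z:CO+X*x+Y*y+np.array([0,0,z])
inc=lambda p:np.array([(p-CO)@X,(p-CO)@Y,p[2]])
E
python3 - <<'E'
from drw import *
from chk import standing
s=cap('side');standing(s,POCK['y'],'yellow_driver');standing(s,POCK['b'],'blue_driver')
Rd=lean(CY,20)
plan(S['tcp_pos'],S['ee_rot'],[('back',c(-.175,0,S['tcp_pos'][2]),Rd),('dn',c(-.175,0,.07),Rd),('push',c(-.046,0,.07),Rd)])
q=S['joints']
for p in(c(-.175,0,.26),c(-.175,0,.07),c(-.1,0,.07),c(-.046,0,.07)):
    q,e=kin.ik(p,Rd,8,q);print(q.round(1),'%.0e'%e,p)
print(r.pinpoint('drawer_handle','side')[:1],proj(s,c(-.121,0,.082)))
E
```

```text
[0.5483 0.1693 0.2649] [[0.831, 0.468, 0.301], [0.439, -0.884, 0.162], [0.342, -0.003, -0.94]] [ 34.5   5.8 -19.    2.9 -45.3  81.7] 0.499 [-1.1 -0.3 -0.1] 48.5
yellow_driver n 134 end pred [246.2 165.8] pred .11 [249.5 185.5] seen rows (np.int64(165), np.int64(191)) mean [251.  181.4]
blue_driver n 240 end pred [273.7 170.5] pred .11 [276.  190.1] seen rows (np.int64(169), np.int64(196)) mean [274.8 182.7]
back: turn [-0.03  0.   -0.01] >= 0.0 rows | shift [-0.1553 -0.1481 -0.0565] >= 2.2 rows
dn: turn [0. 0. 0.] >= 0.0 rows | shift [-0.1333  0.      0.3664] >= 3.9 rows
push: turn [0. 0. 0.] >= 0.0 rows | shift [ 0.2424 -0.      0.0882] >= 2.6 rows
[ 47.4  -4.2 -32.4   9.6 -43.3  64.5] 2e-21 [0.4406 0.1961 0.26  ]
[ 43.9  12.  -52.1  23.5  -9.2  51.5] 2e-03 [0.4406 0.1961 0.07  ]
[ 41.5  17.6 -45.1  27.7  -9.2  49.7] 1e-04 [0.5069 0.2312 0.07  ]
[ 41.3  21.9 -35.9  19.9 -13.5  57.9] 4e-08 [0.5546 0.2565 0.07  ]
[{'centre': [242.9, 208.0], 'score': 0.73}] [242.1779 209.5218]
```

Run:
```python
from drw import *
for a in(12,8,5):
    Rd=lean(CY,a);q=S['joints']
    print(a)
    for p in(c(-.17,0,.26),c(-.17,0,.072),c(-.11,0,.072),c(-.046,0,.072)):
        q,e=kin.ik(p,Rd,8,q);print(q.round(1),'%.0e'%e,p)
Rd=lean(CY,8)
plan(S['tcp_pos'],S['ee_rot'],[('back',c(-.17,0,S['tcp_pos'][2]),Rd),('dn',c(-.17,0,.072),Rd),('push',c(-.05,0,.072),Rd)])
```

```text
[0.5478 0.1689 0.2624] [[0.832, 0.468, 0.297], [0.44, -0.884, 0.16], [0.337, -0.003, -0.941]] [ 34.5   6.  -19.1   2.9 -45.3  81.7] 0.499 [-0.4  0.7 -0.8] 48.6
12
[ 45.4   0.4 -24.3   4.5 -53.9  70.2] 4e-23 [0.4451 0.1985 0.26  ]
[ 45.2  14.1 -42.6   9.5 -22.1  64.3] 2e-21 [0.4451 0.1985 0.072 ]
[ 43.1  19.  -33.9   7.2 -25.7  68.7] 3e-30 [0.4981 0.2265 0.072 ]
[ 41.3  24.1 -24.4   5.5 -29.9  72.1] 3e-21 [0.5546 0.2565 0.072 ]
8
[ 44.6   2.6 -20.9   2.7 -58.9  72.1] 3e-29 [0.4451 0.1985 0.26  ]
[ 44.6  15.5 -37.9   4.7 -29.   69.4] 6e-30 [0.4451 0.1985 0.072 ]
[ 42.5  20.4 -29.5   3.8 -32.4  72.3] 3e-24 [0.4981 0.2265 0.072 ]
[ 40.8  25.5 -20.2   3.  -36.5  74.8] 2e-24 [0.5546 0.2565 0.072 ]
5
[ 44.    4.2 -18.5   1.6 -62.5  73.2] 5e-30 [0.4451 0.1985 0.26  ]
[ 44.   16.7 -34.9   2.5 -33.7  71.9] 1e-23 [0.4451 0.1985 0.072 ]
[ 42.1  21.6 -26.5   2.  -37.1  74.2] 9e-27 [0.4981 0.2265 0.072 ]
[ 40.5  26.7 -17.2   1.7 -41.2  76.2] 6e-26 [0.5546 0.2565 0.072 ]
back: turn [-0.02 -2.04 -0.01] >= 2.0 rows | shift [-0.1524 -0.1483 -0.0214] >= 2.1 rows
dn: turn [0. 0. 0.] >= 0.0 rows | shift [-0.053   0.      0.3771] >= 3.8 rows
push: turn [0. 0. 0.] >= 0.0 rows | shift [0.2377 0.     0.0334] >= 2.4 rows
```

move_arm(
  series=[
    [[0,0,0],[-0.051,-0.049,-0.018],0.3],
    [[0,0,0],[-0.051,-0.049,-0.018],0],
    [[0,0,0],[-0.051,-0.049,-0.018],0],
    [[0,-0.85,0],[0,0,0],0],
    [[0,-0.85,0],[0,0,0],0],
    [[0,0,0],[0,0,0],0],
    [[0,0,0],[0,0,0],0],
    [[0,0,0],[0,0,0],0],
    [[0,0,0],[0,0,0],0],
  ],
)

```text
time_s: 49.5
tcp_pos: [0.4418, 0.1955, 0.2627]
ee_rot: [[0.87, 0.468, 0.154], [0.46, -0.884, 0.083], [0.175, -0.002, -0.985]]
wrist_force: [-0.6, 0.1, 0.2]
gripper_width: -0.0
gripper_force: 0.0
```

Run:
```python
from drw import *
Rd=S['ee_rot'];print(inc(S['tcp_pos']))
plan(S['tcp_pos'],S['ee_rot'],[('dn',c(-.172,0,.072),Rd),('push',c(-.05,0,.072),Rd)])
s=cap('side');print(r.pinpoint('drawer_handle','side')[:1],proj(s,c(-.121,0,.082)))
```

```text
[0.4418 0.1955 0.2627] [[0.87, 0.468, 0.154], [0.46, -0.884, 0.083], [0.175, -0.002, -0.985]] [ 45.1   0.9 -22.8   3.4 -56.7  71.1] -0.0 [-0.6  0.1  0.2] 49.5
[-0.1743 -0.001   0.2627]
dn: turn [0. 0. 0.] >= 0.0 rows | shift [-0.0622 -0.0013  0.3763] >= 3.8 rows
push: turn [0. 0. 0.] >= 0.0 rows | shift [ 0.2402 -0.0001  0.0426] >= 2.4 rows
[{'centre': [240.6, 209.0], 'score': 0.59}] [242.1779 209.5218]
```

move_arm(
  series=[
    [[0,0,0],[-0.0124,0,0.0752],0],
    [[0,0,0],[-0.0124,0,0.0752],0],
    [[0,0,0],[-0.0124,0,0.0752],0],
    [[0,0,0],[-0.0124,0,0.0752],0],
    [[0,0,0],[-0.0124,0,0.0752],0],
    [[0,0,0],[0,0,0],0],
    [[0,0,0],[0.03,0,0.0053],0],
    [[0,0,0],[0.02,0,0.0035],0],
    [[0,0,0],[0.02,0,0.0035],0],
    [[0,0,0],[0.01,0,0.0018],0],
    [[0,0,0],[0,0,0],0],
    [[0,0,0],[0,0,0],0],
  ],
)

```text
time_s: 50.8
tcp_pos: [0.4804, 0.217, 0.0733]
ee_rot: [[0.87, 0.468, 0.155], [0.46, -0.884, 0.085], [0.177, -0.003, -0.984]]
wrist_force: [0.1, -0.1, -0.2]
gripper_width: 0.009
gripper_force: 0.0
```

Run:
```python
from drw import *
print(inc(S['tcp_pos']))
```

```text
[0.4804 0.217  0.0733] [[0.87, 0.468, 0.155], [0.46, -0.884, 0.085], [0.177, -0.003, -0.984]] [ 43.4  17.9 -34.1   5.4 -28.2  69.9] 0.009 [ 0.1 -0.1 -0.2] 50.8
[-0.1301 -0.0002  0.0733]
```

Now I'll push the drawer in gently, about 6 mm per row.

move_arm(
  series=[
    [[0,0,0],[0.008,0,0.0014],0],
    [[0,0,0],[0.012,0,0.0021],0],
    [[0,0,0],[0.012,0,0.0021],0],
    [[0,0,0],[0.012,0,0.0021],0],
    [[0,0,0],[0.012,0,0.0021],0],
    [[0,0,0],[0.012,0,0.0021],0],
    [[0,0,0],[0.012,0,0.0021],0],
    [[0,0,0],[0.012,0,0.0021],0],
    [[0,0,0],[0.012,0,0.0021],0],
    [[0,0,0],[0.008,0,0.0014],0],
    [[0,0,0],[0,0,0],0],
  ],
)

```text
time_s: 51.9
tcp_pos: [0.5312, 0.2439, 0.073]
ee_rot: [[0.87, 0.468, 0.155], [0.46, -0.884, 0.085], [0.177, -0.003, -0.984]]
wrist_force: [-1.8, -1.9, -1.4]
gripper_width: 0.002
gripper_force: 0.9
```

Run:
```python
from drw import *
print(inc(S['tcp_pos']))
s=cap('side');print([(np.round(d['centre'],1).tolist(),round(d['score'],2)) for d in r.pinpoint('drawer_handle','side')[:2]],proj(s,c(-.07,0,.082)),proj(s,c(-.035,0,.082)))
```

```text
[0.5312 0.2439 0.073 ] [[0.87, 0.468, 0.155], [0.46, -0.884, 0.085], [0.177, -0.003, -0.984]] [ 41.7  22.6 -25.8   4.3 -31.7  72.7] 0.002 [-1.8 -1.9 -1.4] 51.9
[-0.0726 -0.0001  0.073 ]
[([410.0, 344.4], 0.17)] [248.7326 196.3374] [253.0556 187.6421]
```

move_arm(
  series=[
    [[0,0,0],[0.01,0,0.0018],0],
    [[0,0,0],[0.01,0,0.0018],0],
    [[0,0,0],[0.008,0,0.0014],0],
    [[0,0,0],[0.006,0,0.001],0],
    [[0,0,0],[0,0,0],0],
    [[0,0,0],[0,0,0],0],
  ],
)

```text
time_s: 52.6
tcp_pos: [0.5465, 0.2521, 0.0735]
ee_rot: [[0.87, 0.468, 0.156], [0.46, -0.884, 0.086], [0.178, -0.003, -0.984]]
wrist_force: [-0.3, -0.1, -0.7]
gripper_width: -0.0
gripper_force: 0.3
```

move_arm(
  series=[
    [[0,0,0],[0.006,0,0.001],0],
    [[0,0,0],[0.006,0,0.001],0],
    [[0,0,0],[0,0,0],0],
    [[0,0,0],[0,0,0],0],
  ],
)

```text
time_s: 53.0
tcp_pos: [0.5515, 0.2546, 0.0734]
ee_rot: [[0.87, 0.468, 0.155], [0.46, -0.884, 0.085], [0.177, -0.002, -0.984]]
wrist_force: [-0.3, 0.4, -0.3]
gripper_width: 0.007
gripper_force: 0.6
```

move_arm(
  series=[
    [[0,0,0],[0.005,0,0.001],0],
    [[0,0,0],[0.004,0,0.001],0],
    [[0,0,0],[0,0,0],0],
    [[0,0,0],[0,0,0],0],
  ],
)

```text
time_s: 53.4
tcp_pos: [0.5532, 0.2549, 0.0722]
ee_rot: [[0.871, 0.467, 0.15], [0.46, -0.884, 0.081], [0.17, -0.002, -0.985]]
wrist_force: [-6.2, -2.9, 3.0]
gripper_width: 0.007
gripper_force: 3.1
```

move_arm(
  series=[
    [[0,0,0],[0.004,0,0.0007],0],
    [[0,0,0],[0.003,0,0.0005],0],
    [[0,0,0],[0,0,0],0],
    [[0,0,0],[0,0,0],0],
  ],
)

```text
time_s: 53.8
tcp_pos: [0.5537, 0.2547, 0.0713]
ee_rot: [[0.873, 0.466, 0.144], [0.46, -0.885, 0.077], [0.164, -0.001, -0.987]]
wrist_force: [-12.5, -4.0, 6.3]
gripper_width: 0.008
gripper_force: 5.9
```

move_arm(
  series=[
    [[0,0,0],[-0.02,0,-0.0035],0],
    [[0,0,0],[-0.04,0,-0.007],0],
    [[0,0,0],[-0.06,0,-0.0106],0],
    [[0,0,0],[-0.06,0,-0.0106],0],
    [[0,0,0],[0.0139,0,-0.0788],0],
    [[0,0,0],[0.0139,0,-0.0788],0],
    [[0,0,0],[0.0139,0,-0.0788],0],
    [[0,0,0],[0.0139,0,-0.0788],0],
    [[0,0,0],[0.0139,0,-0.0788],0],
    [[0,0,0],[0.0139,0,-0.0788],0],
    [[0,0,0],[0,0,0],0],
    [[0,0,0],[0,0,0],0],
  ],
)

```text
time_s: 55.0
tcp_pos: [0.4781, 0.2153, 0.3145]
ee_rot: [[0.87, 0.468, 0.158], [0.46, -0.884, 0.088], [0.181, -0.004, -0.984]]
wrist_force: [-0.8, 1.0, -1.3]
gripper_width: 0.004
gripper_force: 0.0
```

Run:
```python
from drw import *
from chk import standing
from cab import cabpose
print(inc(S['tcp_pos']))
s=cap('side');t=cap('top')
for n in('side','top'): print(n,[(np.round(d['centre'],1).tolist(),round(d['score'],2)) for d in r.pinpoint('drawer_handle',n)[:2]])
print('shut handle pred side/top',proj(s,c(-.035,0,.082)),proj(t,c(-.035,0,.082)))
for k,y in(('yellow_driver',0),('blue_driver',-.075)): standing(s,c(.031,y,0)[:2],k)
try: print(cabpose(t,s))
except Exception as e: print(e)
for n in('side','top'): print(n,[(np.round(d['centre'],1).tolist(),round(d['score'],2)) for d in r.pinpoint('bar_mid',n)[:2]])
b=np.array([.6223,.2925,.252]);print('bar pred',proj(s,b),proj(t,b))
# white stripes on bar
for c_,nm in((s,'side'),(t,'top')):
    hsv=cv2.cvtColor(c_['img'],cv2.COLOR_RGB2HSV);m=cv2.inRange(hsv,(0,0,110),(180,70,255));k=np.zeros_like(m);cv2.line(k,*[tuple(proj(c_,c(.03,y,.252)).astype(int)) for y in(.06,-.06)],255,7);m&=k
    n_,l,st,ce=cv2.connectedComponentsWithStats(m);print(nm,[(ce[i].round(1).tolist(),st[i,4],at_z(c_,ce[i],.252)[:2].round(4)) for i in range(1,n_) if st[i,4]>2])
```

```text
[0.4781 0.2153 0.3145] [[0.87, 0.468, 0.158], [0.46, -0.884, 0.088], [0.181, -0.004, -0.984]] [ 43.6   3.4 -12.6   2.9 -63.9  73.3] 0.004 [-0.8  1.  -1.3] 55.0
[-0.1329 -0.0006  0.3145]
side [([254.2, 184.5], 0.65)]
top [([203.2, 216.1], 0.81)]
shut handle pred side/top [253.0556 187.6421] [203.1671 216.8239]
yellow_driver n 122 end pred [257.  144.9] pred .11 [259.8 164.5] seen rows (np.int64(146), np.int64(170)) mean [261.4 160.9]
blue_driver n 274 end pred [283.5 149. ] pred .11 [285.3 168.7] seen rows (np.int64(143), np.int64(174)) mean [284.8 157.5]
[(array([0.6224, 0.2934]), np.float64(27.921243276893346), np.float64(0.20185998243904366), np.float64(0.02027727004818282), np.int64(859)), (array([0.6323, 0.2596]), np.float64(29.719030812768928), np.float64(0.14024969097219844), np.float64(0.024400996099826988), np.int64(189))]
side [([255.2, 118.5], 0.59)]
top [([167.6, 179.1], 0.75)]
bar pred [253.8241 123.0596] [169.6975 179.5134]
side [([265.1, 124.4], np.int32(9), array([0.6376, 0.2662]))]
top [([182.1, 172.6], np.int32(18), array([0.6368, 0.2682])), ([155.4, 186.2], np.int32(17), array([0.608 , 0.3205]))]
```

The drawer is against its stop: force rose to 13 N with no motion, and the handle is at the predicted shut pixel. Both drivers stand. The bar's two stripes give its middle at (0.622, 0.294). Next I'll press it.

Run:
```python
from drw import *
b=np.array([.6224,.2937,0])
plan(S['tcp_pos'],S['ee_rot'],[('turn',S['tcp_pos'],down(CY)),('over',b+[0,0,.275],down(CY)),('press',b+[0,0,.242],down(CY))])
q=S['joints']
for z in(.3,.24): q,e=kin.ik(b+[0,0,z],down(CY),5,q);print(q.round(1),e)
```

```text
[0.4772 0.2145 0.3117] [[0.87, 0.468, 0.153], [0.461, -0.884, 0.083], [0.174, -0.002, -0.985]] [ 43.6   3.6 -12.8   2.9 -64.   73.3] 0.004 [ 0.3 -0.1 -0.2] 55.3
turn: turn [-0.02 -1.75 -0.  ] >= 1.7 rows | shift [0. 0. 0.] >= 0.0 rows
over: turn [0. 0. 0.] >= 0.0 rows | shift [ 0.3308 -0.0042  0.0734] >= 3.4 rows
press: turn [0. 0. 0.] >= 0.0 rows | shift [0.    0.    0.066] >= 0.7 rows
[ 38.6  26.6  18.6   0.  -82.1  79.3] 3.1225787332535367e-23
[ 38.6  27.8  12.3  -0.  -74.4  79.3] 2.185891968280625e-29
```

move_arm(
  series=[
    [[-0.01,-0.88,0],[0,0,0],0],
    [[-0.01,-0.87,0],[0,0,0],0],
    [[0,0,0],[0.08,-0.001,0.005],0],
    [[0,0,0],[0.08,-0.001,0.005],0],
    [[0,0,0],[0.08,-0.001,0.01],0],
    [[0,0,0],[0.06,-0.001,0.01],0],
    [[0,0,0],[0.03,0,0.02],0],
    [[0,0,0],[0,0,0.02],0],
    [[0,0,0],[0,0,0],0],
    [[0,0,0],[0,0,0],0],
    [[0,0,0],[0,0,0],0],
  ],
)

```text
time_s: 56.4
tcp_pos: [0.622, 0.2934, 0.2796]
ee_rot: [[0.884, 0.468, 0.003], [0.468, -0.884, 0.002], [0.003, -0.0, -1.0]]
wrist_force: [-0.3, 0.3, 0.8]
gripper_width: 0.008
gripper_force: 0.0
```

Run:
```python
from drw import *
b=np.array([.6224,.2937,0])
plan(S['tcp_pos'],S['ee_rot'],[('contact',b+[0,0,.252],S['ee_rot']),('press',b+[0,0,.242],S['ee_rot'])])
```

```text
[0.622  0.2934 0.2796] [[0.884, 0.468, 0.003], [0.468, -0.884, 0.002], [0.003, -0.0, -1.0]] [ 38.7  26.7  15.8   0.  -79.   79.2] 0.008 [-0.3  0.3  0.8] 56.4
contact: turn [0. 0. 0.] >= 0.0 rows | shift [ 0.0008 -0.0001  0.0551] >= 0.6 rows
press: turn [0. 0. 0.] >= 0.0 rows | shift [-0.0001  0.      0.02  ] >= 0.2 rows
```

move_arm(
  series=[
    [[0,0,0],[0,0,0.02],0],
    [[0,0,0],[0,0,0.02],0],
    [[0,0,0],[0,0,0.014],0],
    [[0,0,0],[0,0,0.007],0],
    [[0,0,0],[0,0,0.007],0],
    [[0,0,0],[0,0,0],0],
    [[0,0,0],[0,0,0],0],
    [[0,0,0],[0,0,0],0],
  ],
)

```text
time_s: 57.2
tcp_pos: [0.6224, 0.2936, 0.2447]
ee_rot: [[0.884, 0.468, 0.002], [0.468, -0.884, 0.001], [0.002, -0.0, -1.0]]
wrist_force: [-2.9, -1.1, 3.5]
gripper_width: 0.007
gripper_force: 1.8
```

move_arm(
  series=[
    [[0,0,0],[0,0,0.005],0],
    [[0,0,0],[0,0,0.004],0],
    [[0,0,0],[0,0,0],0],
    [[0,0,0],[0,0,0],0],
    [[0,0,0],[0,0,0],0],
    [[0,0,0],[0,0,0],0],
    [[0,0,0],[0,0,0],0],
  ],
)

```text
time_s: 57.9
tcp_pos: [0.6226, 0.2936, 0.2404]
ee_rot: [[0.884, 0.468, 0.002], [0.468, -0.884, 0.001], [0.003, 0.0, -1.0]]
wrist_force: [-3.5, -1.0, 6.8]
gripper_width: 0.007
gripper_force: 3.1
```

move_arm(
  series=[
    [[0,0,0],[0,0,0],0],
    [[0,0,0],[0,0,-0.02],0],
    [[0,0,0],[0,0,-0.04],0],
    [[0,0,0],[0,0,-0.06],0],
    [[0,0,0],[0,0,-0.04],0],
    [[0,0,0],[-0.08,0,0],0],
    [[0,0,0],[-0.08,0,0],0],
    [[0,0,0],[-0.08,0,0],0],
    [[0,0,0],[0,0,0],0],
    [[0,0,0],[0,0,0],0],
    [[0,0,0],[0,0,0],0],
  ],
)

```text
time_s: 59.0
tcp_pos: [0.5171, 0.2382, 0.3193]
ee_rot: [[0.884, 0.468, 0.002], [0.468, -0.884, 0.002], [0.002, -0.001, -1.0]]
wrist_force: [0.5, 0.0, 0.0]
gripper_width: 0.006
gripper_force: 0.0
```

Run:
```python
from drw import *
from chk import standing
s=cap('side');t=cap('top')
print([(n,[(np.round(d['centre'],1).tolist(),round(d['score'],2)) for d in r.pinpoint('drawer_handle',n)[:1]]) for n in('side','top')],proj(s,c(-.035,0,.082)),proj(t,c(-.035,0,.082)))
for k,y in(('yellow_driver',0),('blue_driver',-.075)): standing(s,c(.031,y,0)[:2],k)
for c_ in(t,):
    hsv=cv2.cvtColor(c_['img'],cv2.COLOR_RGB2HSV);m=cv2.inRange(hsv,(0,0,110),(180,70,255));k=np.zeros_like(m);cv2.line(k,*[tuple(proj(c_,c(.03,y,.252)).astype(int)) for y in(.06,-.06)],255,7);m&=k
    n_,l,st,ce=cv2.connectedComponentsWithStats(m);print([ce[i].round(1).tolist() for i in range(1,n_) if st[i,4]>2])
```

```text
[0.5171 0.2382 0.3193] [[0.884, 0.468, 0.002], [0.468, -0.884, 0.002], [0.002, -0.001, -1.0]] [ 41.   13.6   2.1  -0.  -78.4  76.9] 0.006 [0.5 0.  0. ] 59.0
[('side', [([252.3, 186.2], 0.61)]), ('top', [([204.9, 213.6], 0.71)])] [253.0556 187.6421] [203.1671 216.8239]
yellow_driver n 124 end pred [257.  144.9] pred .11 [259.8 164.5] seen rows (np.int64(146), np.int64(170)) mean [261.4 160.8]
blue_driver n 276 end pred [283.5 149. ] pred .11 [285.3 168.7] seen rows (np.int64(143), np.int64(174)) mean [284.8 157.5]
[[182.1, 172.6], [155.4, 186.2]]
```

All checks agree: drivers standing, drawer shut, bar up and the robot clear. I'll hand in.

```bash
python3 -c "
from station import r
print(r.finish_job())"
```

```text
the job is handed in; nothing more can be done
None
```

The job is handed in; it returned no verdict. The red screwdriver was absent. Yellow and blue each went through the rest into their own pockets, the drawer is shut, and the lock bar was pressed level and has come up again.

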